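Lift a slide carrier from the stain and hold it over the rinse dish

ROBOT

A 7-joint arm with a two-finger parallel gripper is mounted at the origin on a cart in front of the work surface, level with it; the furniture and walls round the work are solid. World frame = base frame: x ahead of the robot, y to its left, z up, the work surface at z = 0. Lengths are in m, angles in rad, forces in N, time in s.
With the tool pointing down it reaches from about 0.375 to 0.925 m from the base axis. Payload 3.1 kg.
Tool frame: the origin (TCP) lies on the front face of the gripper's body, between the roots of the fingers; the fingertips stand 73 mm ahead of it and the grasp point (between the pads) lies 54 mm ahead of it; z points along the fingers, y is the direction in which the jaws open and shut (so a half turn about z gives the same grasp; the last joint's range is limited). The gripper opens to 85 mm and grips with 20 to 120 N. Pads are 22 mm wide; open, the fingers measure 114 mm over their backs; the gripper's body (76 mm by 85 mm) begins 54 mm behind the grasp point. The pads swing forward as they close: fully open they stand 13 mm farther back than shut.
Start: joints at [1.062, 0.383, 0.044, 1.598, -0.018, 1.161, -0.05], TCP at [0.26, -0.596, 0.304] pointing down, gripper open.
Joint ranges: [-2.61, 2.61], [-0.41, 2.15], [-1.48, 1.57], [0, 2.5], [-1.57, 4.71], [0.05, 1.97], [-2.85, 2.85]. Speed limits (rad/s): [2.79, 2.79, 3.14, 3.14, 3.14, 3.14, 3.14].

INTERFACE

Orientations are given as a rotation vector (axis times angle).
In Python, from bench import monitor, vision, job gives the robot as it stands.
- The arm moves only by the shell command python3 -m inch 'ROWS' [OPENING]. ROWS is JSON, a list of rows, each a list of 2 entries, a list of its own where there are three numbers: the shift along the tool's x, y, z normalised to -1 to 1, where 1 is 0.075 m, then the turn, a rotation vector about the tool's x, y, z normalised to -1 to 1, where 1 is pi/2 rad. In form: [[[tx, ty, tz], [ax, ay, az]], ...]. A call has 1 to 5 rows; each row shifts and turns the pose as measured when the row begins, along the tool's axes as they then stand; what a row does not reach is not made up. A row lasts 1/8 s, in which the tool goes at most 62.5 mm and 10.7 degrees, less where a joint would pass 70% of its speed; a pose out of reach is approached as far as the arm can. A call with a number of a shift or a turn outside -1 to 1 is refused whole. A call with a gripper value outside its range is refused whole. OPENING is the finger opening in mm, from 0 to 85.4, set as the call begins (- or left out, the last holds). The fingers move at their own pace and stop on an object; the grip force is fixed at half the most. Time passes only in rows, so rows that do not move let the fingers close. It gives the time, the measured TCP pose, the force and the opening at its end, in the units of the state.
- monitor.state(): the state, without advancing time (a new reading comes with each control period).
- vision.read_camera(name): name is "scene" or "top" or "wrist"; returns the picture (384x512x3 uint8, blue, green, red); there is no depth.
- vision.camera_params(name): a dict with "fx", "fy", "cx", "cy" (pixels), "R" (3x3) and "t" (3): a world point X has camera coordinates R X + t. Camera axes: x right, y down, z forward; pixel columns grow to the right and rows downward; lengths in m; the calibration is good to about 2 mm. The wrist camera is an equidistant fisheye: a pixel r from the principal point sees the ray r / f radians off the axis. A picture is of the moment at which its call begins: read the wrist's pose just before it. camera_params takes no time and is no camera call; for the wrist camera it gives the pose at the moment of the call.
- job.job_done(): hands the job in, once; it reports no verdict.
The state is a dict: "t": time; "joint_positions": joint angles; "qvel": joint speeds; "tau": joint torques, N m; "ee_pos": TCP position; "tcp_rot": TCP orientation; "contact_force": force on the tool from outside, world axes, zero at the start; "moment": the same for the moment, N m; "gripper_width": opening from 0.0 (shut) to 1.0 (fully open).
Only numpy, scipy, OpenCV 4.12 (cv2) and the standard library are available. Lean on these libraries where they do the work, as an engineer would, in place of code of your own. Each camera call takes 0.05 s, during which the arm holds its last target.

TASK

Take the lifting rod by its black grip, pass it through both wire eyes of the slide carrier in the blue staining dish and lift the carrier out on it, fingers off the wet carrier. Carry it over the things between, leaving them undisturbed, and finish still holding it, level and still over the white rinse dish, centred and square as if about to be lowered in, its underside one to two centimetres above the rim and touching nothing but the rod.

Things in the scene. Friction and masses are not known exactly. Their poses are not given: they have to be found in the camera images.
- rod_grip (a point): Centre of the loose lifting rod's black grip: a flat-sided bar 70 long x 16 wide x 24 mm high, flat underside on the bench, this point 12 mm above it. x: along the rod to its tip; y: across the 16 mm; z: up. A round 6 mm steel shaft runs on this x axis from the grip's front to a rounded nose 132 mm ahead; a 13 mm collar ends at 41 mm, a 16 mm stop collar sits at 49 to 54 mm. About 80 g.
- rod_tip (a point): End of the rod's rounded nose, on the axis of its shaft, 132 mm ahead of rod_grip. Same axes as rod_grip.
- carrier: Loose steel-wire carrier with seven glass slides, 110 to 200 g, standing on the blue dish's 4 mm floor. Origin: centre of its underside. x: along its 60 mm length, through both eyes; y: its 84 mm width; z: up, 99 mm high. Below the eyes the frame widens from y = +-9 at z = 70 to +-40 mm at z = 24. It hangs in line with the rod and may swing about it. The rod may enter from either end.
- eye_a (a point): Middle of the wire eye (4 mm wire, in the y-z plane) at the carrier's x = -28 mm end, 84 mm above its underside. Clear opening 14 mm wide (y -7 to +7), z 76 to 94 mm above the underside, the top a pointed roof of 45 degree slopes starting at z = 88. When lifted, a 6 mm rod settles under the roof points with its axis about 90 mm above the underside. Carrier axes.
- eye_b (a point): Middle of the equal wire eye at the carrier's x = +28 mm end, 84 mm above its underside. Carrier axes.
- stain_dish: Fixed open blue plastic dish in which the carrier stands, 86 (x) x 112 (y) x 66 mm high, walls and floor 4 mm, rim 3 mm proud all round, a 9 mm tab at the middle of each y side. Origin: centre of its underside, on the bench. The carrier's x lies along the dish's x within 2 degrees, with 5 to 14 mm of play to each wall.
- rinse_dish: Fixed empty white plastic dish of the same size and shape as the blue one. Origin: centre of its underside on the bench; x axis along its 86 mm length: the carrier's x axis belongs along it, either way round.
- rinse_dish_rim (a point): Centre of the white dish's mouth at the level of its rim, 66 mm above the bench. Axes of the dish.
- tube_rack: Loose grey tube rack with a few capped tubes standing between the two dishes, 136 (x) x 69 (y) x 86 mm high with the caps. Origin: centre of its underside. To be left alone.
- oil_bottle: Loose small brown bottle with black cap, 26 mm diameter, 61 mm high, in front of the tube rack. Origin: centre of its underside. To be left alone.
- alcohol: Loose white bottle with blue cap, 52 mm diameter, 134 mm high, behind the tube rack. Origin: centre of its underside. To be left alone.
- amber_bottle: Loose brown bottle with white cap, 44 mm diameter, 110 mm high, behind the tube rack. Origin: centre of its underside. To be left alone.
- petri_a: Loose lidded petri dish, 60 mm diameter, 15 mm high, at the right. Origin: centre of its underside. To be left alone.
- petri_b: Loose lidded petri dish, 60 mm diameter, 15 mm high, at the right. Origin: centre of its underside. To be left alone.
Things that resemble listed ones, but are neither listed nor needed, are in the scene too. What is shaped like the rinse_dish but pink is not meant.

How it is judged:
On the way, in this order (a step that is already met when the one before it is completed fails the run):
1. the lifting rod passes through both eyes of the carrier (((x of rod_tip in the frame of carrier above 0.031 m and x of rod_grip in the frame of carrier below -0.06 m) or (x of rod_tip in the frame of carrier below -0.031 m and x of rod_grip in the frame of carrier above 0.06 m)) and y of rod_tip in the frame of carrier between -0.012 and 0.012 m and z of rod_tip in the frame of carrier between 0.07 and 0.1 m), for 0.2 s.
2. the carrier hangs on the rod, clear above the blue dish (all of step 1 and height (world z) of carrier above 0.075 m and contact force between carrier and rod above 0.5 N and contact force between carrier and stain_dish below 0.05 N), for 0.2 s.
At the end, for the whole second after the job is handed in: Held rod passes through both eyes and alone carries the carrier: underside 4-30 mm above the white dish's rim, centre within 10 mm of the dish's, length within 0.12 rad of the dish's x, tilt under 0.12 rad, under 20 mm/s; carrier and rod touch no dish, robot does not touch the carrier (all of step 1 and z of carrier in the frame of rinse_dish_rim between 0.004 and 0.03 m and horizontal distance between carrier and rinse_dish_rim below 0.01 m and angle between the x axis of carrier and the x axis of rinse_dish, either way round below 0.12 rad and angle between carrier's own z axis and vertical below 0.12 rad and linear speed of carrier below 0.02 m/s and contact force between carrier and rod above 0.5 N and contact force between rod and the fingers above 1 N and contact force between each of carrier, rod and rinse_dish below 0.05 N and contact force between carrier and the arm below 0.05 N); the arm keeps its last pose, push and grip.
It fails at once if the fingers or the arm press on the carrier (contact force between carrier and the fingers above 1 N or contact force between carrier and the arm above 1 N).
It fails at once if a bystander is pushed more than 20 mm or tipped (distance of any of tube_rack, oil_bottle, alcohol, amber_bottle, petri_a, petri_b from where it was at the start of the episode above 0.02 m or angle between any of tube_rack, oil_bottle, alcohol, amber_bottle, petri_a, petri_b's own z axis and vertical above 0.35 rad).
It also fails if it takes over 64 s, if anything falls off the work surface, if the arm or the gripper's body presses on something with over 40 N, if the wrist force passes 120 N, or if a joint passes its speed limit or range.

## Working session

There is one attempt and no reset: what is moved stays moved. The work goes in short steps, Python scripts to look and compute and a shell command to move; the robot and the scene stay as the last step left them, time stands still between calls to the robot, and variables do not carry over. Pictures are saved under pics/ and viewed, and the job is handed in when it is done.

```bash
mkdir -p pics; ls
python3 - <<'E'
from bench import monitor, vision, job
import cv2
print(monitor.state())
for n in("scene","top","wrist"):
    p=vision.camera_params(n); print(n,p)
    cv2.imwrite(f"pics/{n}0.png",vision.read_camera(n))
E
```

```text
pics
{'t': 0.0, 'joint_positions': array([ 1.06223874,  0.3838439 ,  0.04389416,  1.59961787, -0.01791253,
        1.16119919, -0.04988594]), 'qvel': array([-9.58890957e-05, -1.18007977e-03,  5.56214453e-04,  9.19508058e-04,
       -4.31526230e-04,  3.30512038e-04, -1.17227516e-03]), 'tau': array([-2.99371377e-04, -4.33463395e+01,  1.02450807e+00, -2.49514818e+01,
        1.07177632e-02,  1.12122291e-02,  2.97344251e-06]), 'ee_pos': array([ 0.25921228, -0.59523786,  0.30246177]), 'tcp_rot': array([-3.07302952e+00, -6.40212960e-01,  1.09305971e-03]), 'contact_force': array([-0.10498929, -0.1226762 ,  0.13868347]), 'moment': array([-0.01738723, -0.02935134,  0.00275471]), 'gripper_width': 1.0029896228392732}
scene {'fx': 349.3766508483936, 'fy': 349.3766508483936, 'cx': 255.35322324842272, 'cy': 196.04694117364494, 'R': array([[-0.65241663, -0.75781822, -0.00800524],
       [-0.52959785,  0.46344334, -0.71045506],
       [ 0.54210576, -0.45927314, -0.70369704]]), 't': array([0.31761005, 0.39296957, 0.68903937])}
top {'fx': 496.48896630004924, 'fy': 496.48896630004924, 'cx': 260.16587397413036, 'cy': 195.97903727410227, 'R': array([[ 0.02521133, -0.99967789, -0.00291648],
       [-0.98739394, -0.0244453 , -0.15638295],
       [ 0.15626128,  0.00682233, -0.98769219]]), 't': array([-0.08492351,  0.57892045,  1.37753312])}
wrist {'fx': 297.3186396354542, 'fy': 297.3186396354542, 'cx': 256.6383363737374, 'cy': 195.93533442097473, 'R': array([[ 0.39857294, -0.91713103, -0.00320662],
       [-0.87610272, -0.38177205,  0.29443867],
       [-0.27126304, -0.11454596, -0.955665  ]]), 't': array([-0.64779024, -0.0379164 ,  0.38102887])}
```

View pics/top0.png

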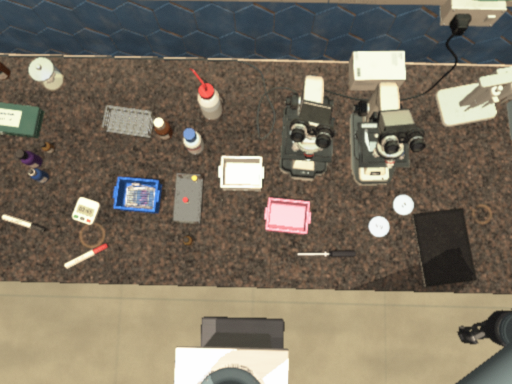

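View pics/scene0.png

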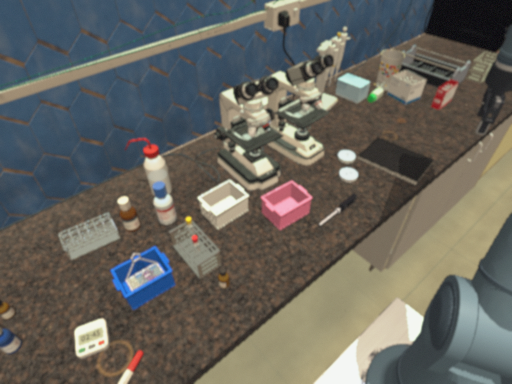

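View pics/wrist0.png

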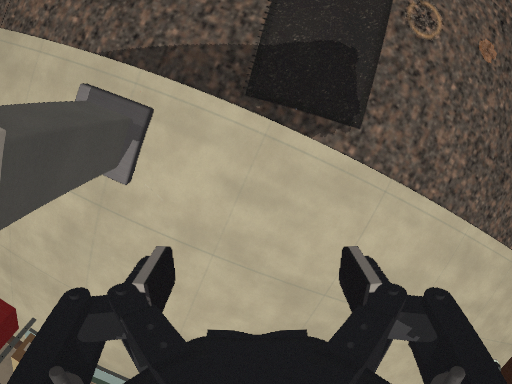

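Run:
```python
import cv2
t=cv2.imread("pics/top0.png");s=cv2.imread("pics/scene0.png")
cv2.imwrite("pics/t1.png",cv2.resize(t[160:270,100:370],None,fx=2.9,fy=2.9,interpolation=cv2.INTER_CUBIC))
cv2.imwrite("pics/s1.png",cv2.resize(s[170:310,100:365],None,fx=3,fy=3,interpolation=cv2.INTER_CUBIC))
```

```text
(no output)
```

View pics/t1.png

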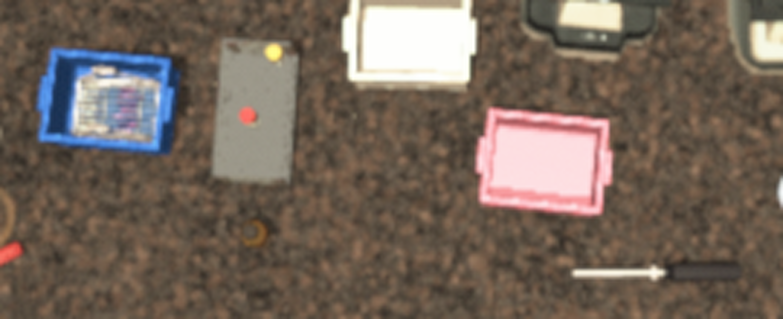

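View pics/s1.png

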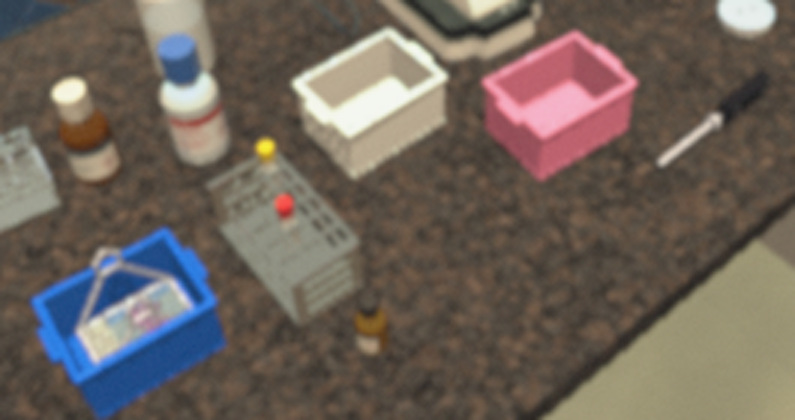

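```bash
cat > h.py <<'E'
import numpy as np, cv2
from scipy.spatial.transform import Rotation as Rn
def ray(p,uv):
    uv=np.atleast_2d(np.float64(uv))
    d=np.c_[(uv[:,0]-p['cx'])/p['fx'],(uv[:,1]-p['cy'])/p['fy'],np.ones(len(uv))]
    R=np.array(p['R']);c=-R.T@p['t']
    return c,d@R
def fray(p,uv):
    uv=np.atleast_2d(np.float64(uv))
    a=np.c_[(uv[:,0]-p['cx']),(uv[:,1]-p['cy'])]/p['fx']
    th=np.linalg.norm(a,axis=1,keepdims=True)
    d=np.c_[a*np.sinc(th/np.pi),np.cos(th)]
    R=np.array(p['R']);return -R.T@p['t'],d@R
def plane(c,d,z): return c+d*((z-c[2])/d[:,2])[:,None]
def proj(p,X,fish=False):
    X=np.atleast_2d(X);c=X@np.array(p['R']).T+p['t']
    if not fish: return np.c_[p['fx']*c[:,0]/c[:,2]+p['cx'],p['fy']*c[:,1]/c[:,2]+p['cy']]
    r=np.linalg.norm(c[:,:2],axis=1);th=np.arctan2(r,c[:,2])
    return p['fx']*(th/r)[:,None]*c[:,:2]+[p['cx'],p['cy']]
def tri(c1,d1,c2,d2):
    d1=d1/np.linalg.norm(d1);d2=d2/np.linalg.norm(d2)
    s=np.linalg.lstsq(np.c_[d1,-d2],c2-c1,rcond=None)[0]
    a=c1+s[0]*d1;b=c2+s[1]*d2
    return (a+b)/2,np.linalg.norm(a-b)
E
python3 - <<'E'
from h import *
from bench import vision
t=cv2.imread("pics/top0.png");p=vision.camera_params("top")
hsv=cv2.cvtColor(t,cv2.COLOR_BGR2HSV)
def rect(m,x0,x1,y0,y1,z,name):
    k=np.zeros_like(m);k[y0:y1,x0:x1]=m[y0:y1,x0:x1]
    n,l,st,_=cv2.connectedComponentsWithStats(k);i=1+np.argmax(st[1:,4])
    ys,xs=np.where(l==i);hull=cv2.convexHull(np.c_[xs,ys].astype(np.float32))[:,0]
    c,d=ray(p,hull);W=plane(c,d,z)[:,:2]
    r=cv2.minAreaRect((W*1000).astype(np.float32));print(name,len(xs),np.round(r[0],1),np.round(r[1],1),round(r[2],2), st[i])
m=cv2.inRange(hsv,(100,140,60),(125,255,255));rect(m,100,170,165,225,.066,"blue")
m=cv2.inRange(hsv,(0,0,170),(180,60,255));rect(m,210,270,140,200,.066,"white")
m=cv2.inRange(hsv,(150,60,120),(180,255,255));rect(m,255,320,190,240,.066,"pink")
print(t[248:259:1,290:362:4].max(2))
for uv,z in (((297.6,253.8),.012),((328,253.7),.018),((355.2,253.4),.02)):
    print(plane(*ray(p,uv),z))
E
```

```text
blue 730 [574.5 279. ] [132.7  94.1] 86.44 [113 177  48  36 730]
white 1354 [645.6 -12.7] [ 98.7 128.3] 1.4 [ 218  155   46   35 1354]
pink 545 [ 524.6 -148.1] [128.6  93.6] 85.64 [265 197  46  37 545]
[[ 94 120  85  91  98 121  97 105 110  97  84 114 104 102  99 114  92  96]
 [106 146  96  91 111 114  87 102 103  92  73  94  88  91  80  87  86  95]
 [112 145 103  84 115 107  86  96  99  90  69  64  63  67  56  57  73  92]
 [106 116 103  77 103  88  80  79 107 122  51  58  61  62  59  55  64  84]
 [103  89 115 111 121 115 114 115 134 187  46  74  71  72  72  71  69  86]
 [103  75 221 226 230 230 230 228 231 243  70  78  79  78  76  74  73  86]
 [ 93  80 233 238 240 242 238 231 232 245  68  83  83  81  80  78  76  81]
 [ 86  86 164 170 178 180 166 149 152 213  50  77  75  74  70  70  70  82]
 [ 82  90  97 106 132 110 108 103 113 152  70  65  64  72  67  62  82  85]
 [ 87  82  88  93 123  98  99  94 113 106  84  81  86  84  80  76  93  84]
 [ 87  73  93  80 112  95  99 103 112 107  89 101 108  86  86  88  92  85]]
[[ 0.42024693 -0.18224891  0.012     ]]
[[ 0.42246179 -0.26896061  0.018     ]]
[[ 0.42518056 -0.3465346   0.02      ]]
```

```bash
cat > go.py <<'E'
# usage: go.py x y z yawdeg : prints remaining shift/turn in row units (tool down, tool x at yaw)
import sys
from h import *
from bench import monitor
x,y,z,w=map(float,sys.argv[1:5])
s=monitor.state();R=Rn.from_rotvec(s['tcp_rot'])
a=np.radians(w)
T=Rn.from_matrix(np.array([[np.cos(a),np.sin(a),0],[np.sin(a),-np.cos(a),0],[0,0,-1]]))
dp=np.array([x,y,z])-s['ee_pos']
xx=R.as_matrix()[:,0]
print("t",round(s['t'],2),"pos",s['ee_pos'].round(4),"yaw",round(np.degrees(np.arctan2(xx[1],xx[0])),2),"tiltz",R.as_matrix()[:,2].round(4),"F",s['contact_force'].round(2),"g",round(s['gripper_width']*85.4,1))
print("shift now-axes",(R.inv().apply(dp)/.075).round(3),"shift goal-axes",(T.inv().apply(dp)/.075).round(3))
print("turn",((R.inv()*T).as_rotvec()/(np.pi/2)).round(4), "q",s['joint_positions'].round(2))
E
python3 go.py 0.4235 -0.313 0.22 91
python3 - <<'E'
from h import *
from bench import vision,monitor
s=monitor.state();p=vision.camera_params("wrist");R=Rn.from_rotvec(s['tcp_rot'])
print(R.inv().apply(-np.array(p['R']).T@p['t']-s['ee_pos']), (R.as_matrix().T@np.array(p['R']).T).round(3))
E
```

```text
t 0.15 pos [ 0.2593 -0.5954  0.3028] yaw 23.54 tiltz [-9.0e-04  1.8e-03 -1.0e+00] F [ 0.49  0.36 -0.55] g 85.2
shift now-axes [ 3.511 -2.575  1.109] shift goal-axes [3.726 2.254 1.104]
turn [-1.200e-03 -7.000e-04 -7.495e-01] q [ 1.06  0.38  0.04  1.6  -0.02  1.16 -0.05]
[ 0.07540903 -0.00042503 -0.07061833] [[-0.001 -0.956 -0.294]
 [ 1.    -0.001 -0.001]
 [ 0.001 -0.294  0.956]]
```

```bash
python3 -m inch '[[[0.58,-0.43,0.18],[0,0,0]],[[0.58,-0.43,0.18],[0,0,0]],[[0.58,-0.43,0.18],[0,0,0]],[[0.58,-0.43,0.18],[0,0,0]],[[0.58,-0.43,0.18],[0,0,0]]]' 85; python3 go.py 0.4235 -0.313 0.22 91
```

```text
t: 0.78
ee_pos: [0.3938, -0.3608, 0.2327]
tcp_rot: [3.077, 0.619, -0.004]
contact_force: [0.8, -0.0, 0.2]
gripper_width: 0.994
t 0.78 pos [ 0.3938 -0.3608  0.2327] yaw 22.76 tiltz [-0.0019 -0.0033 -1.    ] F [ 0.76 -0.04  0.2 ] g 84.9
shift now-axes [ 0.613 -0.435  0.167] shift goal-axes [0.631 0.407 0.17 ]
turn [ 1.000e-04  2.600e-03 -7.582e-01] q [ 0.74  0.25 -0.09  1.94  0.03  0.95 -0.54]
```

```bash
python3 -m inch '[[[0,0,0],[0,0,-0.119]],[[0,0,0],[0,0,-0.119]],[[0,0,0],[0,0,-0.119]],[[0,0,0],[0,0,-0.119]],[[0,0,0],[0,0,-0.119]]]'; python3 go.py 0.4235 -0.313 0.22 91
```

```text
t: 1.4
ee_pos: [0.3967, -0.3513, 0.2293]
tcp_rot: [-2.457, -1.948, 0.004]
contact_force: [0.6, 0.7, -0.3]
gripper_width: 0.996
t 1.4 pos [ 0.3967 -0.3513  0.2293] yaw 76.81 tiltz [-0.0061  0.0035 -1.    ] F [ 0.59  0.65 -0.29] g 85.0
shift now-axes [0.578 0.232 0.124] shift goal-axes [0.504 0.366 0.124]
turn [-0.0041 -0.0018 -0.1577] q [ 0.84  0.26 -0.22  1.94  0.07  0.96  0.36]
```

```bash
python3 -m inch '[[[0.35,0.14,0.12],[0,0,-0.1]],[[0.21,0.15,0],[-0.004,0,-0.06]],[[0,0,0],[0,0,0]]]'; python3 go.py 0.4235 -0.313 0.22 91
python3 - <<'E'
from h import *
from bench import vision
import pickle
p=vision.camera_params("wrist");im=vision.read_camera("wrist");cv2.imwrite("pics/w1.png",im);pickle.dump(p,open("pics/w1.pkl","wb"))
E
```

```text
t: 1.78
ee_pos: [0.4247, -0.3128, 0.2192]
tcp_rot: [-2.189, -2.249, -0.003]
contact_force: [-0.2, -0.3, -0.2]
gripper_width: 0.996
t 1.77 pos [ 0.4247 -0.3128  0.2192] yaw 91.56 tiltz [-0.001   0.0039 -1.    ] F [-0.18 -0.31 -0.16] g 85.0
shift now-axes [-0.002 -0.015 -0.01 ] shift goal-axes [-0.002 -0.015 -0.01 ]
turn [-0.0006 -0.0025  0.0062] q [ 0.81  0.27 -0.29  1.95  0.09  0.93  0.51]
```

View pics/w1.png

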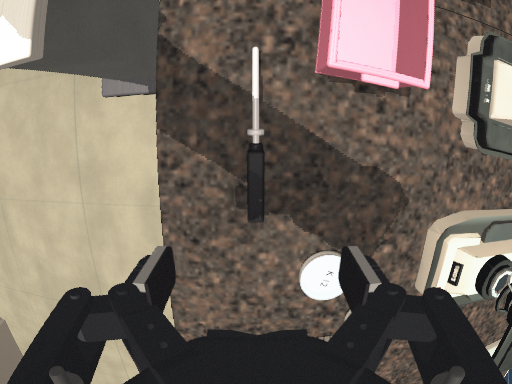

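Run:
```python
from h import *
import pickle
p=pickle.load(open("pics/w1.pkl","rb"));im=cv2.imread("pics/w1.png")
g=cv2.inRange(im,(0,0,0),(45,45,45))
k=np.zeros_like(g);k[140:228,240:272]=g[140:228,240:272]
k=cv2.morphologyEx(k,cv2.MORPH_OPEN,np.ones((5,5)))
ys,xs=np.where(k);print(xs.min(),xs.max(),ys.min(),ys.max())
for r in (150,165,180,200,218):
    print(r,xs[ys==r].min(),xs[ys==r].max())
for uv,z in (((255,47),.012),((255.5,131),.012),((256,148),.024),((256,185),.024),((256,222),.024),((322,276),.015)):
    print(uv,plane(*fray(p,uv),z).round(4))
```

```text
247 264 144 219
150 249 263Traceback (most recent call last):
  File "<stdin>", line 9, in <module>
    return umr_minimum(a, axis, None, out, keepdims, initial, where)
ValueError: zero-size array to reduction operation minimum which has no identity
```

Run:
```python
from h import *
import pickle
p=pickle.load(open("pics/w1.pkl","rb"))
for uv,z in (((255,46.5),.012),((255.5,131),.012),((256,144),.024),((256,148),.024),((256,185),.024),((256,222),.024),((256,222),.0),((322,276),.015)):
    print(uv,plane(*fray(p,uv),z).round(4))
```

```text
(255, 46.5) [[ 0.4194 -0.1787  0.012 ]]
(255.5, 131) [[ 0.422  -0.2586  0.012 ]]
(256, 144) [[ 0.4227 -0.2694  0.024 ]]
(256, 148) [[ 0.4228 -0.2731  0.024 ]]
(256, 185) [[ 0.4237 -0.3075  0.024 ]]
(256, 222) [[ 0.4247 -0.3443  0.024 ]]
(256, 222) [[ 0.4248 -0.354   0.    ]]
(322, 276) [[ 0.4991 -0.411   0.015 ]]
```

```bash
python3 go.py 0.4237 -0.3107 0.077 91.8; python3 -m inch '[[[0.03,-0.015,0.6],[0,0,0]],[[0,0,0.6],[0,0,0]],[[0,0,0.5],[0,0,0]],[[0,0,0],[0,0,0]]]' 50;  python3 go.py 0.4237 -0.3107 0.077 91.8
```

```text
t 1.82 pos [ 0.4238 -0.3136  0.2191] yaw 91.45 tiltz [-0.0019  0.0035 -1.    ] F [ 0.41 -0.89 -0.21] g 85.1
shift now-axes [0.033 0.003 1.895] shift goal-axes [ 0.039 -0.     1.895]
turn [-0.0012 -0.0023 -0.0039] q [ 0.81  0.27 -0.29  1.95  0.09  0.93  0.51]
t: 2.33
ee_pos: [0.4206, -0.3175, 0.0902]
tcp_rot: [2.207, 2.234, -0.004]
contact_force: [-1.5, 0.5, 1.1]
gripper_width: 0.584
t 2.33 pos [ 0.4206 -0.3175  0.0902] yaw 90.71 tiltz [-0.001  -0.0027 -1.    ] F [-1.46  0.45  1.13] g 49.9
shift now-axes [0.09  0.043 0.176] shift goal-axes [0.089 0.045 0.176]
turn [-0.0007  0.0017 -0.0121] q [ 0.78  0.47 -0.24  2.02  0.18  0.67  0.43]
```

```bash
python3 -m inch '[[[0.09,0.043,0.09],[0,0,-0.012]],[[0,0,0.09],[0,0,0]],[[0,0,0],[0,0,0]]]' ;  python3 go.py 0.4237 -0.3107 0.077 91.8
python3 - <<'E'
from h import *
from bench import vision
cv2.imwrite("pics/w2.png",vision.read_camera("wrist"))
E
```

```text
t: 2.7
ee_pos: [0.4257, -0.3129, 0.0796]
tcp_rot: [2.182, 2.249, -0.004]
contact_force: [-0.9, -1.1, -0.7]
gripper_width: 0.584
t 2.7 pos [ 0.4257 -0.3129  0.0796] yaw 91.71 tiltz [ 0.004  -0.0074 -1.    ] F [-0.85 -1.1  -0.66] g 49.8
shift now-axes [ 0.031 -0.026  0.034] shift goal-axes [ 0.03  -0.026  0.035]
turn [ 0.0024  0.0048 -0.001 ] q [ 0.76  0.49 -0.24  2.02  0.19  0.65  0.42]
```

View pics/w2.png

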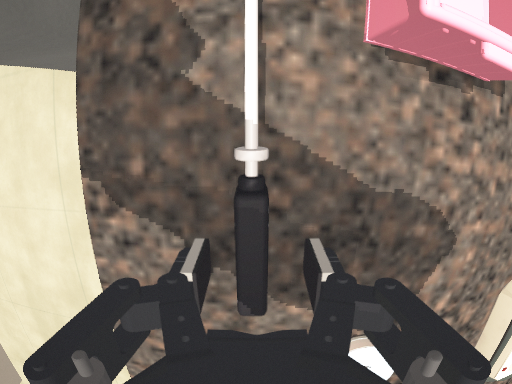

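```bash
python3 -m inch '[[[0.03,-0.026,0.035],[0.0024,0.0048,0]],[[0,0,0],[0,0,0]]]' ;  python3 go.py 0.4237 -0.3107 0.077 91.8; python3 -m inch '[[[0,0,0],[0,0,0]],[[0,0,0],[0,0,0]],[[0,0,0],[0,0,0]],[[0,0,0],[0,0,0]]]' 5;python3 go.py 0.4237 -0.3107 0.077 91.8
```

```text
t: 3.0
ee_pos: [0.4246, -0.3111, 0.0783]
tcp_rot: [2.186, 2.253, 0.001]
contact_force: [-0.2, 0.9, -0.1]
gripper_width: 0.583
t 3.0 pos [ 0.4246 -0.3111  0.0783] yaw 91.71 tiltz [ 0.0022 -0.0012 -1.    ] F [-0.22  0.95 -0.06] g 49.8
shift now-axes [ 0.006 -0.012  0.017] shift goal-axes [ 0.006 -0.012  0.017]
turn [ 0.0014  0.0008 -0.001 ] q [ 0.77  0.49 -0.25  2.02  0.19  0.65  0.43]
t: 3.5
ee_pos: [0.4248, -0.3114, 0.0788]
tcp_rot: [2.186, 2.252, 0.001]
contact_force: [-1.0, -0.3, 0.8]
gripper_width: 0.169
t 3.5 pos [ 0.4248 -0.3114  0.0788] yaw 91.7 tiltz [ 0.0025 -0.0016 -1.    ] F [-1.04 -0.29  0.83] g 14.4
shift now-axes [ 0.01  -0.014  0.024] shift goal-axes [ 0.01  -0.014  0.024]
turn [ 0.0016  0.001  -0.0011] q [ 0.77  0.49 -0.25  2.02  0.19  0.65  0.43]
```

```bash
python3 -m inch '[[[0,0,-0.5],[0,0,0]],[[0,0,-0.75],[0,0,0]],[[0,0,-0.75],[0,0,0.1]],[[0,0,-0.4],[0,0,0.119]],[[0,0,0],[0,0,0.119]]]';python3 go.py 0.377 0.284 0.25 -3.6
python3 -m inch '[[[0,0,0],[0,0,0.119]],[[0,0,0],[0,0,0.119]],[[0,0,0],[0,0,0.119]],[[0,0,0],[0,0,0.119]],[[0,0,0],[0,0,0.119]]]';python3 go.py 0.377 0.284 0.25 -3.6
python3 - <<'E'
from h import *
from bench import vision
cv2.imwrite("pics/w3.png",vision.read_camera("wrist"))
E
```

```text
t: 4.12
ee_pos: [0.4229, -0.3104, 0.2621]
tcp_rot: [-2.706, -1.59, 0.001]
contact_force: [0.9, -0.9, -1.0]
gripper_width: 0.171
t 4.12 pos [ 0.4229 -0.3104  0.2621] yaw 60.87 tiltz [-0.0017  0.0022 -1.    ] F [ 0.85 -0.94 -1.03] g 14.6
shift now-axes [ 6.625 -4.392  0.179] shift goal-axes [-1.108 -7.872  0.161]
turn [-1.800e-03  3.000e-04  7.163e-01] q [ 0.76  0.2  -0.22  1.93  0.05  1.02  0.  ]
t: 4.75
ee_pos: [0.4212, -0.3093, 0.261]
tcp_rot: [-3.132, -0.196, 0.006]
contact_force: [-0.4, 0.7, -1.3]
gripper_width: 0.171
t 4.75 pos [ 0.4212 -0.3093  0.261 ] yaw 7.18 tiltz [-0.0043  0.0035 -1.    ] F [-0.37  0.73 -1.28] g 14.6
shift now-axes [ 0.403 -7.922  0.176] shift goal-axes [-1.086 -7.858  0.146]
turn [-0.0023  0.0027  0.1197] q [ 0.67  0.2  -0.12  1.94  0.03  1.01 -0.92]
```

View pics/w3.png

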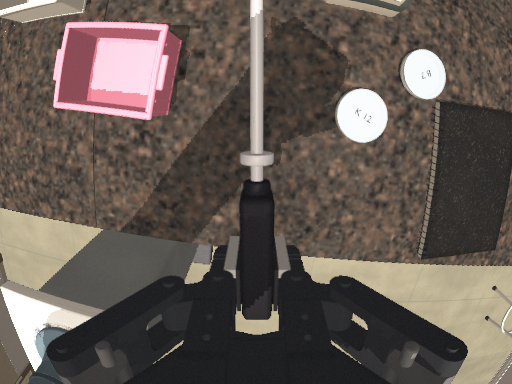

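```bash
python3 -m inch '[[[0,-0.4,0],[0,0,0.119]],[[-0.1,-0.82,0],[0,0,0]],[[-0.12,-0.82,0],[0,0,0]],[[-0.12,-0.82,0],[0,0,0]],[[-0.12,-0.82,0],[0,0,0]]]';python3 go.py 0.377 0.284 0.25 -3.6
```

```text
t: 5.42
ee_pos: [0.397, -0.0323, 0.2609]
tcp_rot: [-3.139, 0.096, 0.004]
contact_force: [1.5, -0.2, 0.7]
gripper_width: 0.175
t 5.42 pos [ 0.397  -0.0323  0.2609] yaw -3.5 tiltz [-0.0027  0.0017 -1.    ] F [ 1.48 -0.15  0.69] g 14.9
shift now-axes [-0.523 -4.193  0.153] shift goal-axes [-0.531 -4.192  0.146]
turn [-0.0009  0.0018  0.0011] q [ 0.36 -0.04 -0.37  2.19 -0.02  0.99 -1.63]
```

```bash
python3 -m inch '[[[-0.1,-0.82,0],[0,0,0]],[[-0.1,-0.82,0],[0,0,0]],[[-0.1,-0.82,0],[0,0,0]],[[-0.1,-0.82,0],[0,0,0]],[[-0.1,-0.6,0],[0,0,0]]]';python3 go.py 0.377 0.284 0.25 -3.6
```

```text
t: 6.05
ee_pos: [0.3729, 0.2648, 0.2616]
tcp_rot: [-3.14, 0.072, -0.003]
contact_force: [0.7, -0.5, -1.4]
gripper_width: 0.17
t 6.05 pos [0.3729 0.2648 0.2616] yaw -2.64 tiltz [ 2.e-03  4.e-04 -1.e+00] F [ 0.69 -0.49 -1.35] g 14.5
shift now-axes [ 0.043 -0.259  0.155] shift goal-axes [ 0.039 -0.259  0.155]
turn [-0.0003 -0.0012  0.0106] q [-0.01  0.12 -0.73  2.06  0.09  1.   -2.4 ]
```

```bash
python3 -m inch '[[[0.04,-0.25,0.1],[0,0,0.0106]],[[0,0,0],[0,0,0]],[[0,0,0],[0,0,0]]]';python3 go.py 0.377 0.284 0.25 -3.6
python3 - <<'E'
from h import *
from bench import vision
import pickle
p=vision.camera_params("wrist");im=vision.read_camera("wrist");cv2.imwrite("pics/w4.png",im);pickle.dump(p,open("pics/w4.pkl","wb"))
cv2.imwrite("pics/w4b.png",cv2.resize(im[0:200,130:390],None,fx=3,fy=3,interpolation=cv2.INTER_CUBIC))
p=vision.camera_params("scene");im=vision.read_camera("scene");cv2.imwrite("pics/s4.png",cv2.resize(im[200:350,60:310],None,fx=3.2,fy=3.2,interpolation=cv2.INTER_CUBIC))
cv2.imwrite("pics/s4raw.png",im)
E
```

```text
t: 6.42
ee_pos: [0.3744, 0.2874, 0.254]
tcp_rot: [-3.139, 0.076, -0.001]
contact_force: [0.6, -1.0, -0.8]
gripper_width: 0.173
t 6.42 pos [0.3744 0.2874 0.254 ] yaw -2.78 tiltz [ 4.0e-04  1.8e-03 -1.0e+00] F [ 0.61 -1.   -0.85] g 14.8
shift now-axes [0.036 0.043 0.053] shift goal-axes [0.037 0.043 0.053]
turn [-0.0012 -0.0002  0.0092] q [-0.05  0.16 -0.74  2.03  0.13  0.99 -2.47]
```

View pics/w4b.png

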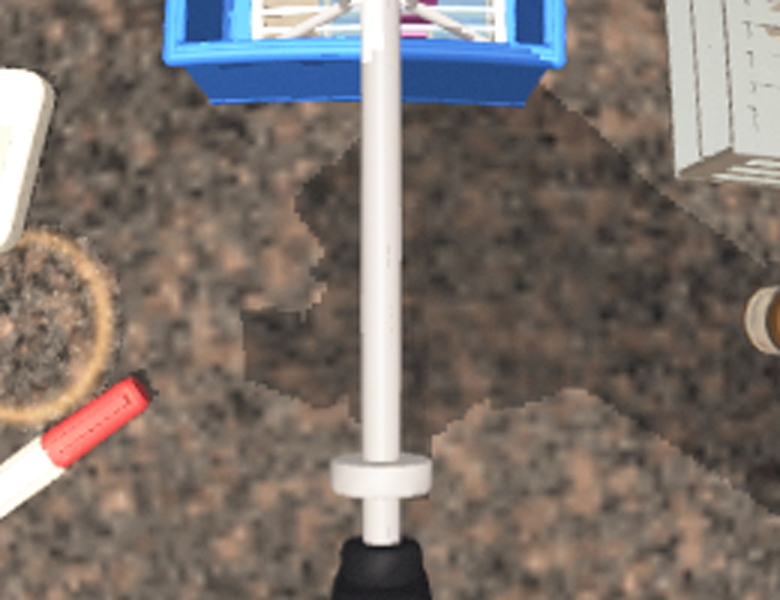

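View pics/s4.png

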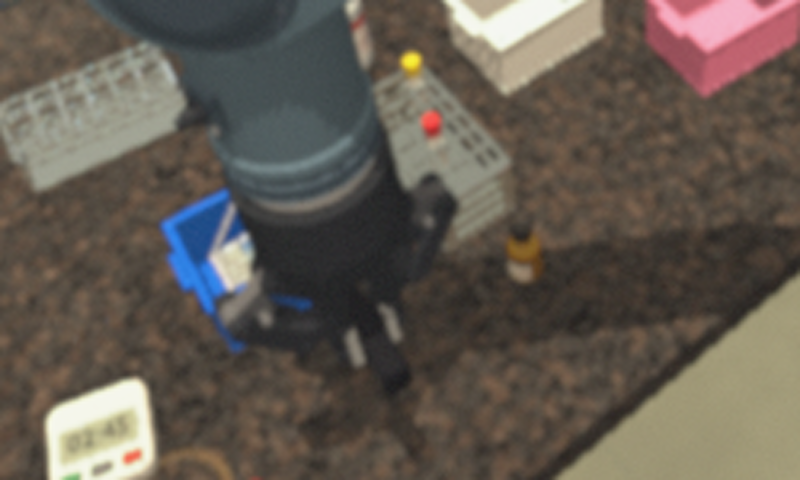

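```bash
cat > snap.py <<'E'
import sys,pickle
from h import *
from bench import vision
n=sys.argv[1]
p=vision.camera_params("wrist");im=vision.read_camera("wrist");cv2.imwrite(f"pics/{n}.png",im);pickle.dump(p,open(f"pics/{n}.pkl","wb"))
x0,y0,x1,y1=map(int,sys.argv[2:6]);f=min(790/(x1-x0),590/(y1-y0))
cv2.imwrite(f"pics/{n}z.png",cv2.resize(im[y0:y1,x0:x1],None,fx=f,fy=f,interpolation=cv2.INTER_CUBIC));print("scale",f)
E
python3 -m inch '[[[0.4,0.4,-0.2],[0,0,0.009]],[[0.4,0.5,0],[0,0,0]],[[0,0,0],[0,0,0]],[[0,0,0],[0,0,0]]]';python3 go.py 0.43 0.224 0.27 -3.6
python3 snap.py w5 0 0 512 384
```

```text
t: 7.02
ee_pos: [0.4325, 0.2098, 0.2702]
tcp_rot: [3.139, -0.108, 0.005]
contact_force: [-0.1, -0.0, -1.0]
gripper_width: 0.168
t 7.03 pos [0.4325 0.2098 0.2702] yaw -3.95 tiltz [ 3.1e-03 -5.0e-04 -1.0e+00] F [-0.1  -0.01 -1.  ] g 14.3
shift now-axes [-0.046 -0.186  0.002] shift goal-axes [-0.044 -0.186  0.002]
turn [ 0.0002 -0.002  -0.0039] q [ 0.09  0.15 -0.66  2.    0.11  1.02 -2.27]
scale 1.5364583333333333
```

View pics/w5z.png

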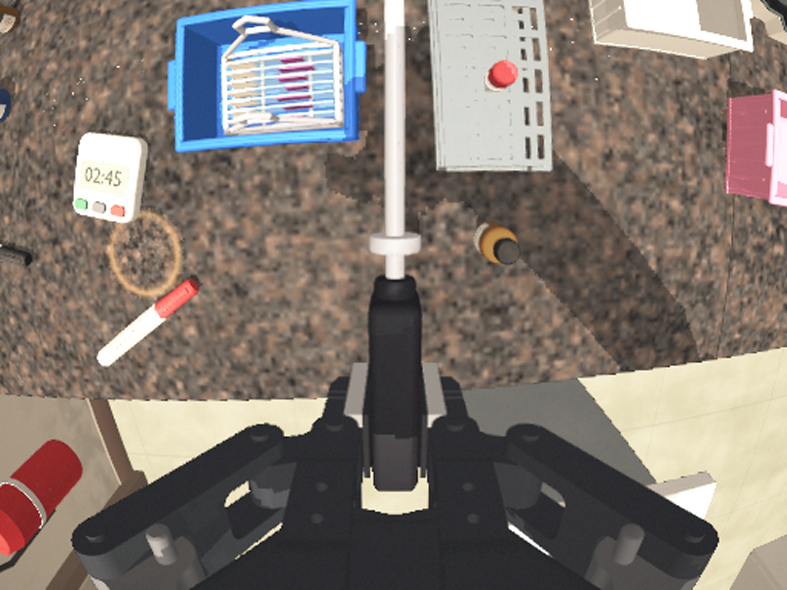

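Run:
```python
import cv2
im=cv2.imread("pics/w5.png")
cv2.imwrite("pics/w5y.png",cv2.resize(im[0:105,105:245],None,fx=5.6,fy=5.6,interpolation=cv2.INTER_CUBIC))
```

```text
(no output)
```

View pics/w5y.png

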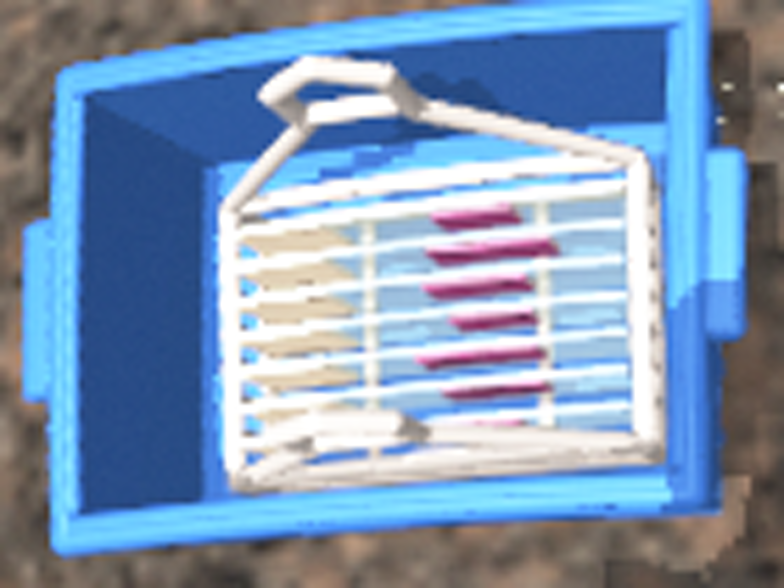

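Run:
```python
from h import *
import pickle
p=pickle.load(open("pics/w5.pkl","rb"))
f=lambda X,Y:(105+(X+.5)/5.6-.5,(Y+.5)/5.6-.5)
def L(n,X,Y,z):
    q=plane(*fray(p,f(X,Y)),z)[0];print(n,(q*1000).round(1));return q
C=[L("c",*a,.028) for a in((230,213),(642,158),(650,450),(235,482))]
print(np.mean(C,axis=0)*1000,[np.linalg.norm(C[i]-C[i-1]).round(4) for i in range(4)])
e=C[1]-C[0];g=C[2]-C[3];h=C[0]-C[3];k=C[1]-C[2]
print("yaw of x from y edges",[np.degrees(np.arctan2(v[1],v[0])).round(2)+90 for v in(e,g)],"x edges",[np.degrees(np.arctan2(v[1],v[0])).round(2) for v in (h,k)])
L("far bottom bar",355,110,.078);L("near bottom bar",365,437,.078)
L("near top",350,420,.099);L("far peak",304,63,.099)
D=[L("rim",*a,.066) for a in((60,72),(705,5),(715,505),(58,548))]
print(np.mean(D,axis=0),[np.linalg.norm(D[i]-D[i-1]).round(4) for i in range(4)])
for v in (D[1]-D[0],D[2]-D[3]): print(90+np.degrees(np.arctan2(v[1],v[0])))
```

```text
c [599.1 319.3  28. ]
c [597.2 238.1  28. ]
c [540.  240.4  28. ]
c [544.5 321.9  28. ]
[570.19920211 279.91257947  28.        ] [np.float64(0.0547), np.float64(0.0813), np.float64(0.0573), np.float64(0.0816)]
yaw of x from y edges [np.float64(-1.3400000000000034), np.float64(-3.1899999999999977)] x edges [np.float64(-2.68), np.float64(-2.35)]
far bottom bar [598.4 278.8  78. ]
near bottom bar [542.5 280.4  78. ]
near top [542.6 276.5  99. ]
far peak [600.6 280.7  99. ]
rim [622.8 337.5  66. ]
rim [613.2 222.1  66. ]
rim [525.8 226.2  66. ]
rim [534.1 342.8  66. ]
[0.57397134 0.28214721 0.066     ] [np.float64(0.0889), np.float64(0.1158), np.float64(0.0874), np.float64(0.1168)]
-4.767651735468448
-4.041724065352469
```

```bash
python3 -m inch '[[[-0.03,-0.7,0],[0,0,-0.004]],[[0,-0.8,0],[0,0,0]],[[0,-0.3,0],[0,0,0]],[[0,0,0],[0,0,0]]]';python3 go.py 0.43 0.350 0.27 -3
python3 snap.py w6 250 0 420 130
```

```text
t: 7.58
ee_pos: [0.4367, 0.3484, 0.2693]
tcp_rot: [3.138, -0.095, 0.004]
contact_force: [0.4, -1.0, -0.6]
gripper_width: 0.173
t 7.58 pos [0.4367 0.3484 0.2693] yaw -3.47 tiltz [ 0.0023 -0.0024 -1.    ] F [ 0.37 -1.02 -0.63] g 14.8
shift now-axes [-0.091 -0.016 -0.01 ] shift goal-axes [-0.091 -0.016 -0.01 ]
turn [ 0.0014 -0.0016 -0.0053] q [-0.14  0.33 -0.71  1.83  0.25  1.08 -2.58]
scale 4.538461538461538
```

View pics/w6z.png

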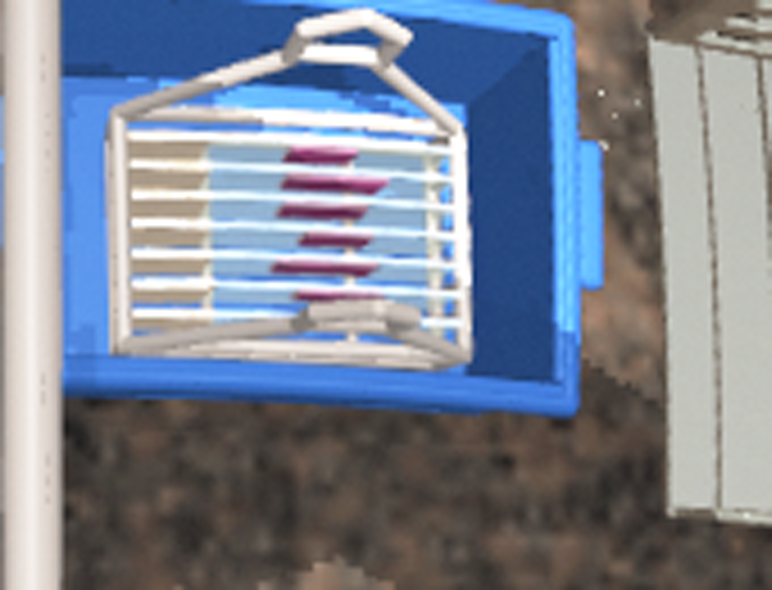

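Run:
```python
from h import *
import pickle
p=pickle.load(open("pics/w6.pkl","rb"));s=4.53846
f=lambda X,Y:(250+(X+.5)/s-.5,(Y+.5)/s-.5)
def L(n,X,Y,z):
    q=plane(*fray(p,f(X,Y)),z)[0];print(n,(q*1000).round(1));return q
C=[L("c",*a,.028) for a in((117,114),(458,130),(467,355),(118,348))]
print(np.mean(C,axis=0)*1000,[np.linalg.norm(C[i]-C[i-1]).round(4) for i in range(4)])
e=C[1]-C[0];g=C[2]-C[3];h=C[0]-C[3];k=C[1]-C[2]
print("yaw",[np.degrees(np.arctan2(v[1],v[0])).round(2)+90 for v in(e,g)],[np.degrees(np.arctan2(v[1],v[0])).round(2) for v in (h,k)])
L("far bottom bar",338,55,.078);L("near bottom bar",345,325,.078)
L("near top",362,308,.1);L("far peak",366,16,.1)
# rod: in each image, edge columns of shaft at rows
from bench import monitor
st=monitor.state();R=Rn.from_rotvec(st['tcp_rot'])
im=cv2.imread("pics/w6.png");g=cv2.cvtColor(im,cv2.COLOR_BGR2HSV)
for r in (5,30,60,90,120,140):
    row=(g[r,235:280,1]<40)&(g[r,235:280,2]>140)
    xs=np.where(row)[0]+235
    if len(xs)==0: continue
    u=(xs.min()+xs.max())/2
    c,d=fray(p,(u,r));ct=R.inv().apply(c-st['ee_pos']);dt=R.inv().apply(d[0])
    q=ct+dt*((.0668-ct[2])/dt[2]);print(r,xs.min(),xs.max(),(q*1000).round(2))
```

```text
c [600.  319.2  28. ]
c [597.  238.4  28. ]
c [541.2 240.1  28. ]
c [543.7 322.5  28. ]
[570.441198   280.05119571  28.        ] [np.float64(0.0564), np.float64(0.0808), np.float64(0.0558), np.float64(0.0825)]
yaw [np.float64(-2.1500000000000057), np.float64(-1.730000000000004)] [np.float64(-3.4), np.float64(-1.71)]
far bottom bar [598.4 278.9  78. ]
near bottom bar [542.2 281.6  78. ]
near top [542.8 283.5 100. ]
far peak [599.3 278.4 100. ]
5 250 262 [124.23  -2.13  66.8 ]
30 251 279 [111.56   1.97  66.8 ]
60 250 278 [97.03  1.5  66.8 ]
90 250 262 [82.96 -2.11 66.8 ]
120 251 262 [69.06 -1.88 66.8 ]
140 251 262 [59.75 -1.88 66.8 ]
```

```bash
python3 go.py 0.385 0.2854 0.1548 -2.3; python3 -m inch '[[[-0.6,0.4,0.2],[0,0,-0.006]],[[-0.1,0.4,0.5],[0,0,-0.006]],[[0,0,0.5],[0,0,0]],[[0,0,0],[0,0,0]]]';python3 go.py 0.385 0.2854 0.1548 -2.3
```

```text
t 7.62 pos [0.4368 0.3473 0.2691] yaw -3.55 tiltz [ 0.0023 -0.0033 -1.    ] F [ 0.02  0.38 -0.87] g 14.2
shift now-axes [-0.641  0.862  1.526] shift goal-axes [-0.656  0.853  1.525]
turn [ 0.0021 -0.0015 -0.0139] q [-0.14  0.33 -0.71  1.83  0.25  1.08 -2.58]
t: 8.12
ee_pos: [0.3799, 0.283, 0.1776]
tcp_rot: [3.132, -0.074, 0.007]
contact_force: [0.1, 0.3, -0.2]
gripper_width: 0.169
t 8.12 pos [0.3799 0.283  0.1776] yaw -2.7 tiltz [ 0.0043 -0.0086 -1.    ] F [ 0.09  0.29 -0.24] g 14.5
shift now-axes [ 0.066 -0.038  0.304] shift goal-axes [ 0.067 -0.035  0.304]
turn [ 0.0053 -0.003  -0.0045] q [-0.09  0.3  -0.7   2.09  0.27  0.84 -2.57]
```

```bash
python3 -m inch '[[[0.05,-0.035,0.2],[0.0053,-0.003,-0.0045]],[[0.02,0,0.1],[0,0,0]],[[0,0,0],[0,0,0]]]';python3 go.py 0.385 0.2854 0.1548 -2.3
```

```text
t: 8.5
ee_pos: [0.3885, 0.2859, 0.1569]
tcp_rot: [-3.138, 0.066, -0.008]
contact_force: [-0.2, -0.5, -0.0]
gripper_width: 0.173
t 8.5 pos [0.3885 0.2859 0.1569] yaw -2.4 tiltz [ 0.0051  0.003  -1.    ] F [-0.22 -0.48 -0.03] g 14.8
shift now-axes [-0.046  0.009  0.027] shift goal-axes [-0.046  0.009  0.027]
turn [-0.002  -0.0031 -0.0011] q [-0.11  0.35 -0.68  2.09  0.31  0.8  -2.59]
```

```bash
python3 snap.py w7 180 0 340 120;  python3 - <<'E'
from h import *
from bench import vision
im=vision.read_camera("top");cv2.imwrite("pics/t7.png",cv2.resize(im[160:270,90:200],None,fx=5,fy=5,interpolation=cv2.INTER_CUBIC))
im=vision.read_camera("scene");cv2.imwrite("pics/s7.png",cv2.resize(im[220:340,80:260],None,fx=4.4,fy=4.4,interpolation=cv2.INTER_CUBIC))
E
```

```text
scale 4.916666666666667
```

View pics/w7z.png

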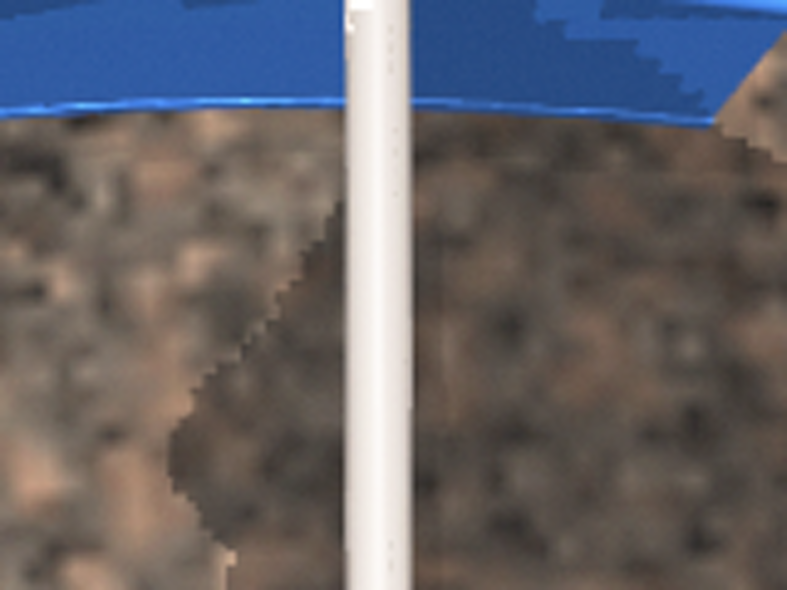

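View pics/s7.png

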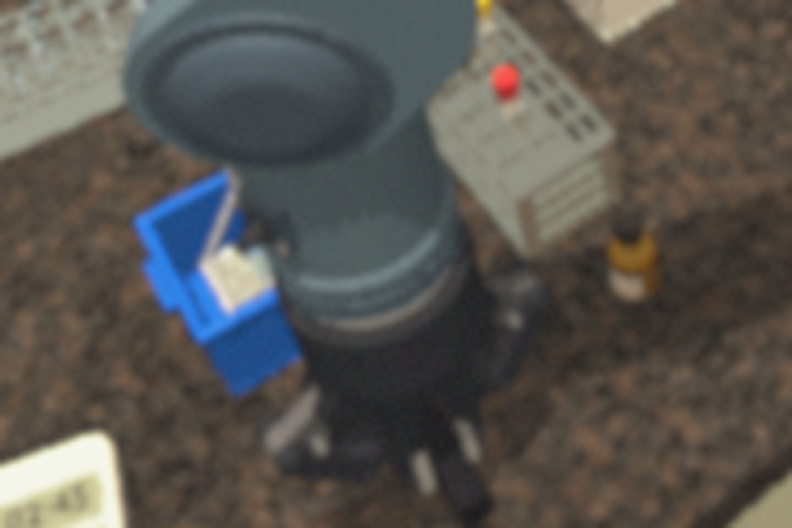

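```bash
python3 - <<'E'
from h import *
import pickle
from bench import vision,monitor
# tool-frame camera constants (from start reading)
ct=np.array([.07540903,-.00042503,-.07061833]);Rc=np.array([[-.001,-.956,-.294],[1,-.001,-.001],[.001,-.294,.956]])
for n in("w3","w4","w5","w7"):
    im=cv2.imread(f"pics/{n}.png");g=cv2.cvtColor(im,cv2.COLOR_BGR2GRAY).astype(float)
    p=vision.camera_params("wrist");p['R']=np.eye(3);p['t']=np.zeros(3)
    for r in (35,60,100,125):
        row=np.gradient(cv2.GaussianBlur(g[r:r+1],(3,1),0)[0])[242:272]
        a=242+row[:15].argmax();b=257+row[15:].argmin()
        u=(a+b)/2;_,d=fray(p,(u,r));d=Rc@d[0];q=ct+d*((.0668-ct[2])/d[2]);print(n,r,a,b,(q*1000).round(2))
p=vision.camera_params("wrist");s=monitor.state();R=Rn.from_rotvec(s['tcp_rot'])
print(R.inv().apply(-np.array(p['R']).T@p['t']-s['ee_pos']), (R.as_matrix().T@np.array(p['R']).T).round(4))
E
python3 go.py 0.385 0.2864 0.1548 -2.3
```

```text
w3 35 250 262 [109.47  -0.76  66.8 ]
w3 60 250 263 [97.42 -0.55 66.8 ]
w3 100 250 263 [78.75 -0.57 66.8 ]
w3 125 250 263 [67.19 -0.59 66.8 ]
w4 35 250 263 [109.47  -0.54  66.8 ]
w4 60 250 263 [97.42 -0.55 66.8 ]
w4 100 250 263 [78.75 -0.57 66.8 ]
w4 125 250 263 [67.19 -0.59 66.8 ]
w5 35 250 263 [109.47  -0.54  66.8 ]
w5 60 250 263 [97.42 -0.55 66.8 ]
w5 100 250 263 [78.75 -0.57 66.8 ]
w5 125 250 263 [67.19 -0.59 66.8 ]
w7 35 250 263 [109.47  -0.54  66.8 ]
w7 60 250 263 [97.42 -0.55 66.8 ]
w7 100 250 263 [78.75 -0.57 66.8 ]
w7 125 250 263 [67.19 -0.59 66.8 ]
[ 0.07519328 -0.00048192 -0.07063551] [[-9.000e-04 -9.556e-01 -2.947e-01]
 [ 1.000e+00 -7.000e-04 -1.000e-03]
 [ 7.000e-04 -2.947e-01  9.556e-01]]
t 8.65 pos [0.3883 0.2862 0.1573] yaw -2.37 tiltz [ 0.0058  0.0033 -1.    ] F [ 0.57  0.33 -0.28] g 14.8
shift now-axes [-0.045 -0.     0.033] shift goal-axes [-0.045 -0.     0.033]
turn [-0.0022 -0.0036 -0.0008] q [-0.11  0.35 -0.68  2.09  0.31  0.8  -2.59]
```

```bash
python3 -m inch '[[[0,-0.006,0.03],[-0.0022,-0.0036,0]],[[0,0,0],[0,0,0]]]';python3 go.py 0.43 0.2850 0.1548 -2.3
```

```text
t: 8.9
ee_pos: [0.3886, 0.2873, 0.1556]
tcp_rot: [-3.14, 0.064, -0.001]
contact_force: [-0.4, 0.1, -0.8]
gripper_width: 0.171
t 8.9 pos [0.3886 0.2873 0.1556] yaw -2.33 tiltz [ 9.e-04  6.e-04 -1.e+00] F [-0.43  0.07 -0.76] g 14.6
shift now-axes [0.553 0.009 0.012] shift goal-axes [0.553 0.009 0.011]
turn [-0.0004 -0.0006 -0.0004] q [-0.11  0.35 -0.68  2.08  0.31  0.81 -2.59]
```

```bash
python3 -m inch '[[[0.12,0.009,0.01],[0,0,0]],[[0.12,0,0],[0,0,0]],[[0.12,0,0],[0,0,0]],[[0.12,0,0],[0,0,0]],[[0,0,0],[0,0,0]]]';python3 go.py 0.43 0.2850 0.1548 -2.3;python3 snap.py w8 180 0 340 120
```

```text
t: 9.52
ee_pos: [0.4284, 0.2848, 0.1551]
tcp_rot: [-3.14, 0.066, -0.003]
contact_force: [-0.4, -0.5, -1.2]
gripper_width: 0.17
t 9.53 pos [0.4284 0.2848 0.1551] yaw -2.42 tiltz [ 0.002   0.0011 -1.    ] F [-0.37 -0.53 -1.24] g 14.5
shift now-axes [ 0.021 -0.003  0.004] shift goal-axes [ 0.021 -0.003  0.004]
turn [-0.0007 -0.0013 -0.0013] q [-0.1   0.4  -0.66  2.01  0.33  0.83 -2.55]
scale 4.916666666666667
```

View pics/w8z.png

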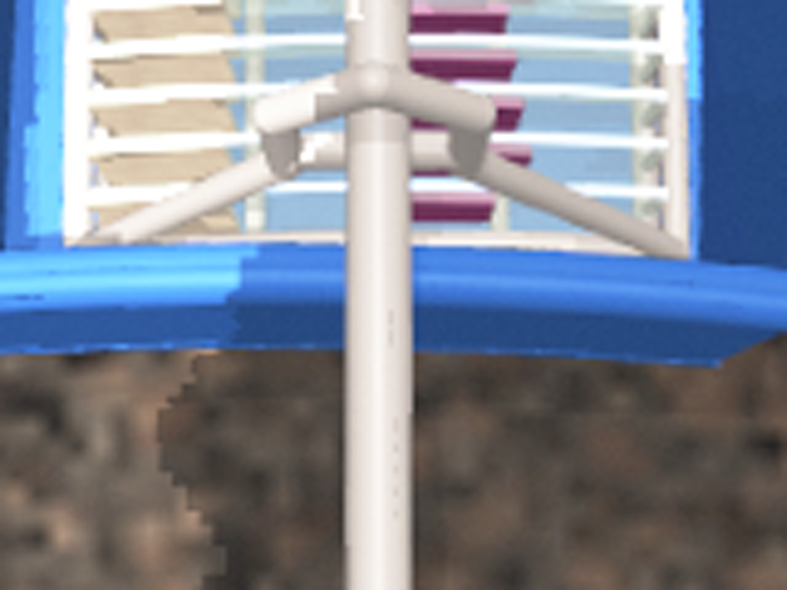

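```bash
python3 -m inch '[[[0.14,-0.003,0],[0,-0.001,0]],[[0.14,0,0],[0,0,0]],[[0.14,0,0],[0,0,0]],[[0.14,0,0],[0,0,0]],[[0,0,0],[0,0,0]]]';python3 go.py 0.48 0.2830 0.1548 -2.3;python3 snap.py w9 180 0 340 120
```

```text
t: 10.2
ee_pos: [0.4729, 0.2832, 0.1549]
tcp_rot: [-3.14, 0.066, -0.0]
contact_force: [0.1, 0.2, -0.6]
gripper_width: 0.17
t 10.2 pos [0.4729 0.2832 0.1549] yaw -2.39 tiltz [ 0.e+00  8.e-04 -1.e+00] F [ 0.07  0.16 -0.59] g 14.5
shift now-axes [ 0.095 -0.002  0.001] shift goal-axes [ 0.095 -0.002  0.001]
turn [-0.0005  0.     -0.001 ] q [-0.08  0.46 -0.63  1.93  0.35  0.86 -2.51]
scale 4.916666666666667
```

View pics/w9z.png

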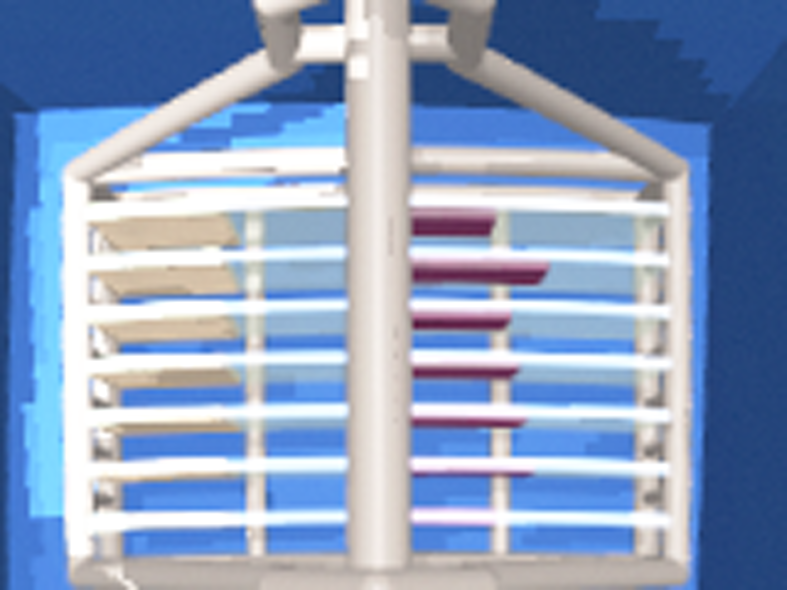

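```bash
python3 -m inch '[[[0.1,0,0],[0,0,0]],[[0,0,0],[0,0,0]],[[0,0,0],[0,0,0]]]';python3 go.py 0.48 0.2830 0.1548 -2.3;python3 snap.py w10 180 90 340 210
```

```text
t: 10.62
ee_pos: [0.4791, 0.2832, 0.1546]
tcp_rot: [-3.141, 0.063, 0.003]
contact_force: [0.7, 0.9, -1.2]
gripper_width: 0.174
t 10.62 pos [0.4791 0.2832 0.1546] yaw -2.28 tiltz [-1.6e-03  3.0e-04 -1.0e+00] F [ 0.69  0.89 -1.21] g 14.9
shift now-axes [ 0.012  0.002 -0.003] shift goal-axes [ 0.012  0.002 -0.003]
turn [-0.0001  0.001   0.0002] q [-0.08  0.47 -0.63  1.91  0.36  0.87 -2.5 ]
scale 4.916666666666667
```

View pics/w10z.png

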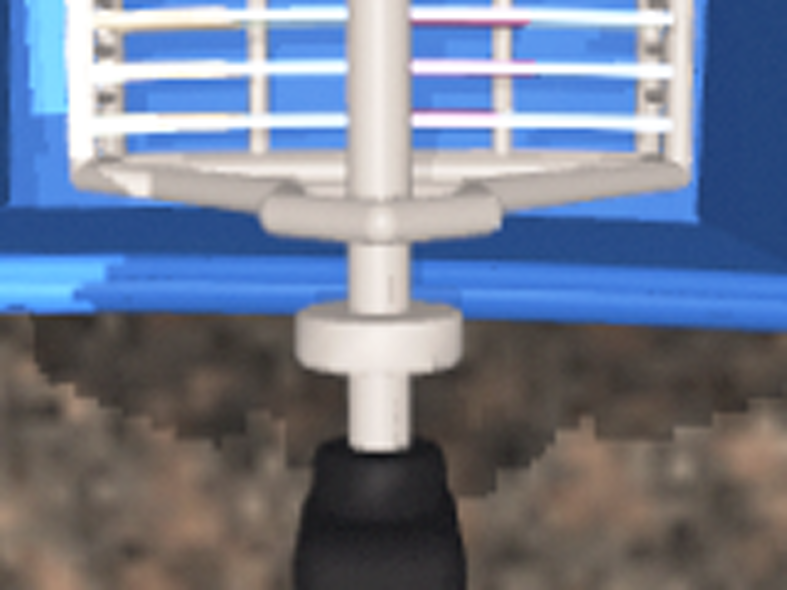

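```bash
python3 -m inch '[[[0,0,-0.06],[0,0.001,0]],[[0,0,-0.08],[0,0,0]],[[0,0,-0.1],[0,0,0]],[[0,0,-0.1],[0,0,0]],[[0,0,-0.1],[0,0,0]]]';python3 go.py 0.479 0.2832 0.1548 -2.3;python3 snap.py w11 150 0 360 210
```

```text
t: 11.3
ee_pos: [0.4773, 0.2824, 0.1884]
tcp_rot: [3.139, -0.062, -0.006]
contact_force: [-0.3, -0.3, -1.9]
gripper_width: 0.174
t 11.3 pos [0.4773 0.2824 0.1884] yaw -2.25 tiltz [-0.0036 -0.0019 -1.    ] F [-0.34 -0.26 -1.9 ] g 14.8
shift now-axes [ 0.023 -0.012  0.449] shift goal-axes [ 0.022 -0.012  0.449]
turn [0.0013 0.0022 0.0005] q [-0.06  0.42 -0.65  1.9   0.31  0.93 -2.47]
scale 2.8095238095238093
```

View pics/w11z.png

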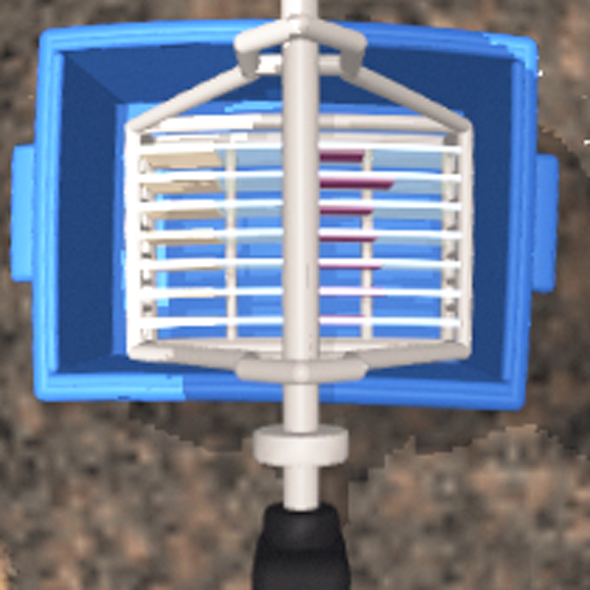

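```bash
python3 -m inch '[[[0,0,-0.15],[0.001,0.002,0]],[[0,0,-0.2],[0,0,0]],[[0,0,-0.25],[0,0,0]],[[0,0,-0.25],[0,0,0]],[[0,0,-0.25],[0,0,0]]]';python3 go.py 0.479 0.2832 0.32 -2.3;python3 -m inch '[[[0.02,0,-0.25],[0.001,0.002,0]],[[0,0,-0.25],[0,0,0]],[[0,0,-0.15],[0,0,0]],[[0,0,-0.1],[0,0,0]],[[0,0,0],[0,0,0]]]';python3 go.py 0.479 0.2832 0.32 -2.3
```

```text
t: 11.98
ee_pos: [0.4773, 0.2827, 0.2773]
tcp_rot: [3.141, -0.061, 0.001]
contact_force: [0.6, 0.7, -2.2]
gripper_width: 0.168
t 11.97 pos [0.4773 0.2827 0.2773] yaw -2.23 tiltz [ 8.e-04 -1.e-04 -1.e+00] F [ 0.56  0.74 -2.18] g 14.4
shift now-axes [ 0.022 -0.008 -0.569] shift goal-axes [ 0.022 -0.008 -0.569]
turn [ 0.0001 -0.0005  0.0008] q [-0.01  0.31 -0.7   1.83  0.22  1.08 -2.4 ]
t: 12.6
ee_pos: [0.4792, 0.2832, 0.34]
tcp_rot: [-3.138, 0.061, -0.013]
contact_force: [-0.2, 0.1, -2.6]
gripper_width: 0.168
t 12.6 pos [0.4792 0.2832 0.34  ] yaw -2.22 tiltz [ 0.0081  0.0031 -1.    ] F [-0.2   0.14 -2.62] g 14.3
shift now-axes [-0.005  0.001  0.267] shift goal-axes [-0.003 -0.     0.267]
turn [-0.0022 -0.0051  0.0009] q [ 0.01  0.24 -0.71  1.76  0.17  1.19 -2.36]
```

```bash
python3 snap.py w12 100 0 420 240; python3 -m inch '[[[0,0.1,0],[-0.002,-0.005,0]],[[0,0.2,0],[0,0,0]],[[0,0.3,0],[0,0,0]],[[0,0.35,0],[0,0,0]],[[0,0.35,0],[0,0,0]]]';python3 go.py 0.54 -0.012 0.34 0
```

```text
scale 2.4583333333333335
t: 13.28
ee_pos: [0.4732, 0.1803, 0.3361]
tcp_rot: [3.138, -0.056, -0.013]
contact_force: [0.2, -0.1, -2.4]
gripper_width: 0.171
t 13.28 pos [0.4732 0.1803 0.3361] yaw -2.05 tiltz [-0.0085 -0.003  -1.    ] F [ 0.25 -0.05 -2.37] g 14.6
shift now-axes [ 0.982  2.531 -0.052] shift goal-axes [ 0.891  2.564 -0.052]
turn [ 0.002   0.0054 -0.0228] q [ 0.18  0.14 -0.66  1.87  0.09  1.18 -2.13]
```

View pics/w12z.png

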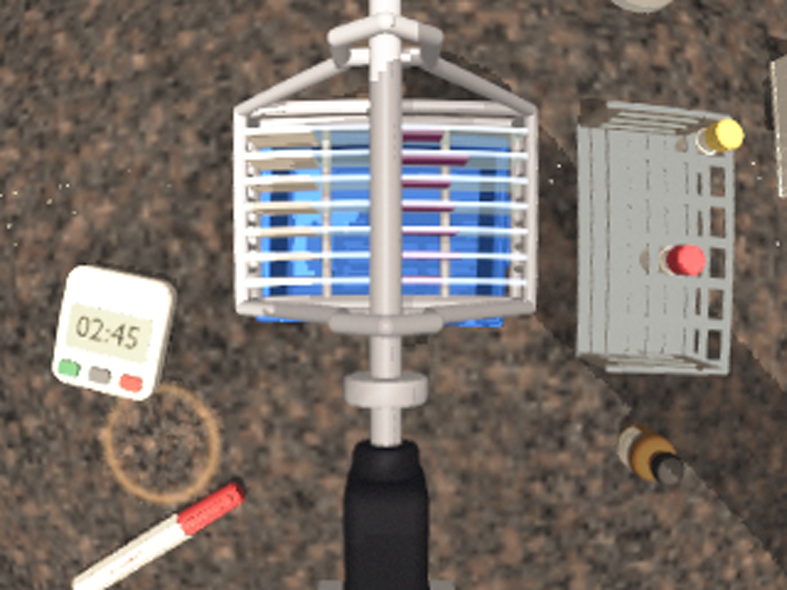

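```bash
python3 -m inch '[[[0.05,0.35,0],[0,0,0]],[[0.05,0.35,0],[0,0,0]],[[0.05,0.35,0],[0,0,0]],[[0.05,0.35,0],[0,0,0]],[[0.05,0.35,0],[0,0,0]]]';python3 go.py 0.54 -0.012 0.34 0
```

```text
t: 13.9
ee_pos: [0.4838, 0.0367, 0.3341]
tcp_rot: [3.133, -0.066, -0.022]
contact_force: [-0.3, -1.0, -3.6]
gripper_width: 0.17
t 13.9 pos [0.4838 0.0367 0.3341] yaw -2.41 tiltz [-0.0141 -0.008  -0.9999] F [-0.3  -1.03 -3.56] g 14.6
shift now-axes [ 0.775  0.618 -0.084] shift goal-axes [ 0.749  0.649 -0.079]
turn [ 0.0053  0.0089 -0.0267] q [ 0.36  0.08 -0.55  1.92  0.05  1.17 -1.82]
```

```bash
python3 -m inch '[[[0,0,0],[0.005,0.009,-0.02]],[[0,0,0],[0,0,0]],[[0,0,0],[0,0,0]],[[0,0,0],[0,0,0]]]';python3 go.py 0.54 -0.012 0.34 1; python3 snap.py w13 0 0 512 384
```

```text
t: 14.4
ee_pos: [0.482, 0.0303, 0.3325]
tcp_rot: [3.138, -0.03, -0.006]
contact_force: [-0.0, 0.2, -3.8]
gripper_width: 0.168
t 14.4 pos [0.482  0.0303 0.3325] yaw -1.1 tiltz [-0.0039 -0.0033 -1.    ] F [-0.03  0.15 -3.76] g 14.3
shift now-axes [ 0.784  0.55  -0.101] shift goal-axes [ 0.764  0.578 -0.1  ]
turn [ 0.0021  0.0025 -0.0233] q [ 0.37  0.07 -0.54  1.93  0.04  1.16 -1.77]
scale 1.5364583333333333
```

View pics/w13z.png

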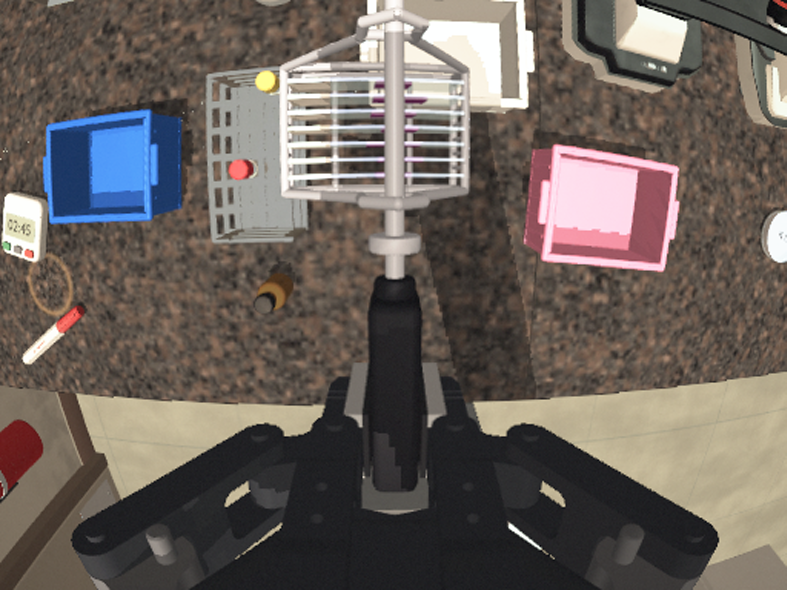

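```bash
python3 -m inch '[[[0.1,-0.15,0],[0.002,0.0025,-0.012]],[[0.1,-0.3,0],[0,0,-0.01]],[[0.1,-0.35,0],[0,0,0]],[[0,-0.3,0],[0,0,0]],[[0,-0.15,0],[0,0,0]]]';python3 -m inch '[[[0,0,0],[0,0,0]],[[0,0,0],[0,0,0]],[[0,0,0],[0,0,0]],[[0,0,0],[0,0,0]]]';python3 go.py 0.54 -0.012 0.34 1; python3 snap.py w14 0 0 512 384
```

```text
t: 15.08
ee_pos: [0.5063, 0.1305, 0.3328]
tcp_rot: [-3.138, -0.032, -0.005]
contact_force: [-1.0, 0.5, -2.0]
gripper_width: 0.167
t: 15.58
ee_pos: [0.5067, 0.1291, 0.3325]
tcp_rot: [-3.14, -0.031, -0.004]
contact_force: [0.6, -0.0, -3.2]
gripper_width: 0.171
t 15.57 pos [0.5067 0.1291 0.3325] yaw 1.12 tiltz [ 0.0026  0.0017 -1.    ] F [ 0.64 -0.03 -3.21] g 14.6
shift now-axes [ 0.408  1.89  -0.102] shift goal-axes [ 0.411  1.889 -0.1  ]
turn [-0.0011 -0.0016  0.0014] q [ 0.24  0.16 -0.62  1.85  0.1   1.16 -1.96]
scale 1.5364583333333333
```

View pics/w14z.png

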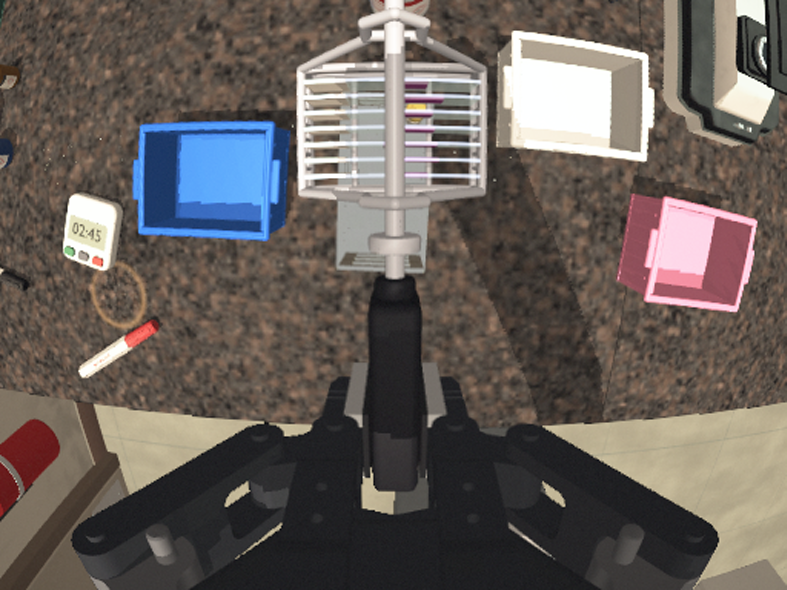

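Run:
```python
import cv2
im=cv2.imread("pics/w14.png")
cv2.imwrite("pics/w14y.png",cv2.resize(im[10:115,315:435],None,fx=5.6,fy=5.6,interpolation=cv2.INTER_CUBIC))
```

```text
(no output)
```

View pics/w14y.png

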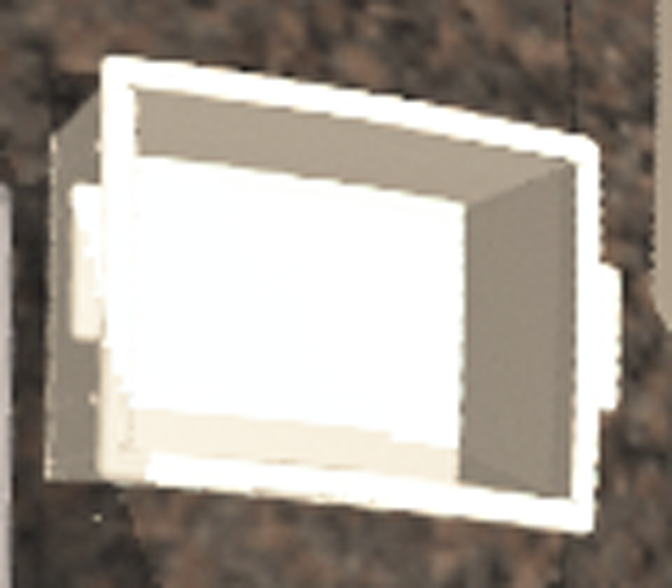

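Run:
```python
from h import *
import pickle
p=pickle.load(open("pics/w14.pkl","rb"))
f=lambda X,Y:(315+(X+.5)/5.6-.5,10+(Y+.5)/5.6-.5)
D=[plane(*fray(p,f(*a)),.066)[0] for a in((104,58),(598,140),(592,530),(98,476))]
print(np.array(D).round(4),np.mean(D,axis=0),[np.linalg.norm(D[i]-D[i-1]).round(4) for i in range(4)])
for v in (D[1]-D[0],D[2]-D[3]): print(90+np.degrees(np.arctan2(v[1],v[0])))
for v in (D[0]-D[3],D[1]-D[2]): print(np.degrees(np.arctan2(v[1],v[0])))
im=cv2.imread("pics/w14.png")
cv2.imwrite("pics/w14x.png",cv2.resize(im[0:180,180:330],None,fx=3.3,fy=3.3,interpolation=cv2.INTER_CUBIC))
```

```text
[[ 0.6905  0.0464  0.066 ]
 [ 0.6915 -0.0702  0.066 ]
 [ 0.6011 -0.0703  0.066 ]
 [ 0.6007  0.0464  0.066 ]] [ 0.64596386 -0.01195375  0.066     ] [np.float64(0.0898), np.float64(0.1166), np.float64(0.0903), np.float64(0.1167)]
0.4625320513381297
0.2006780333196616
0.007575832544324176
0.0777834848329875
```

View pics/w14x.png

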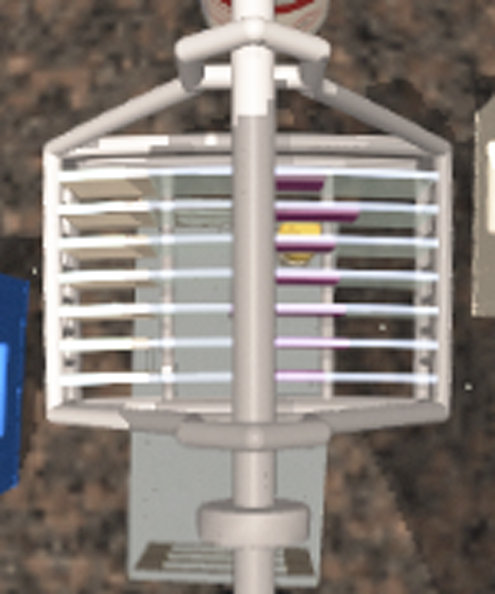

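Run:
```python
from h import *
from bench import vision
ct=np.array([.0753,-.00045,-.0706]);Rc=np.array([[-.001,-.9556,-.2947],[1,-.001,-.001],[.001,-.2947,.9556]])
p=vision.camera_params("wrist");p['R']=np.eye(3);p['t']=np.zeros(3)
for Y in (35,435):
    uv=(180+252.5/3.3-.5,(Y+.5)/3.3-.5);_,d=fray(p,uv);d=Rc@d[0]
    print((ct+d*((.061-ct[2])/d[2])).round(4))
# shoulders z=24 => tool z .0668+.066
for X,Y in ((50,150),(448,152),(445,412),(52,412)):
    uv=(180+(X+.5)/3.3-.5,(Y+.5)/3.3-.5);_,d=fray(p,uv);d=Rc@d[0]
    print((ct+d*((.1328-ct[2])/d[2])).round(4))
```

```text
[ 0.1197 -0.0008  0.061 ]
[ 0.0644 -0.0008  0.061 ]
[ 0.1198 -0.0425  0.1328]
[0.1191 0.0393 0.1328]
[0.0639 0.0391 0.1328]
[ 0.064  -0.0427  0.1328]
```

```bash
python3 go.py 0.554 -0.0139 0.238 0.4; python3 -m inch '[[[0.08,0.1,0],[0,-0.0015,0.003]],[[0.13,0.2,0],[0,0,0]],[[0.13,0.3,0],[0,0,0]],[[0.13,0.3,0],[0,0,0]],[[0.1,0.3,0],[0,0,0]]]';python3 go.py 0.554 -0.0139 0.238 0.4
```

```text
t 15.62 pos [0.5067 0.129  0.3326] yaw 1.11 tiltz [ 0.0026  0.0017 -1.    ] F [ 0.75  0.27 -2.83] g 14.5
shift now-axes [0.59  1.92  1.259] shift goal-axes [0.617 1.91  1.261]
turn [-0.001  -0.0017  0.0079] q [ 0.24  0.16 -0.62  1.85  0.1   1.16 -1.96]
t: 16.25
ee_pos: [0.5543, 0.0335, 0.3326]
tcp_rot: [-3.141, -0.022, -0.003]
contact_force: [-0.6, -0.9, -3.4]
gripper_width: 0.172
t 16.25 pos [0.5543 0.0335 0.3326] yaw 0.81 tiltz [ 1.9e-03  3.0e-04 -1.0e+00] F [-0.6  -0.87 -3.36] g 14.7
shift now-axes [-0.015  0.633  1.261] shift goal-axes [-0.008  0.632  1.261]
turn [-0.0002 -0.0012  0.0046] q [ 0.34  0.22 -0.54  1.77  0.12  1.18 -1.79]
```

```bash
python3 -m inch '[[[0,0.25,0],[0,-0.001,0.004]],[[0,0.15,0],[0,0,0]],[[0,0.1,0.0],[0,0,0]],[[0,0,0.1],[0,0,0]],[[0,0,0.2],[0,0,0]]]';python3 go.py 0.554 -0.0139 0.238 0.4;python3 snap.py w15 0 0 512 384
```

```text
t: 16.88
ee_pos: [0.5559, -0.0098, 0.3098]
tcp_rot: [3.141, 0.003, 0.004]
contact_force: [0.4, -0.7, -2.3]
gripper_width: 0.17
t 16.88 pos [ 0.5559 -0.0098  0.3098] yaw 0.1 tiltz [ 2.5e-03 -4.0e-04 -1.0e+00] F [ 0.42 -0.67 -2.3 ] g 14.5
shift now-axes [-0.028  0.055  0.958] shift goal-axes [-0.026  0.055  0.958]
turn [ 0.0003 -0.0016 -0.0033] q [ 0.39  0.24 -0.51  1.8   0.13  1.13 -1.73]
scale 1.5364583333333333
```

View pics/w15z.png

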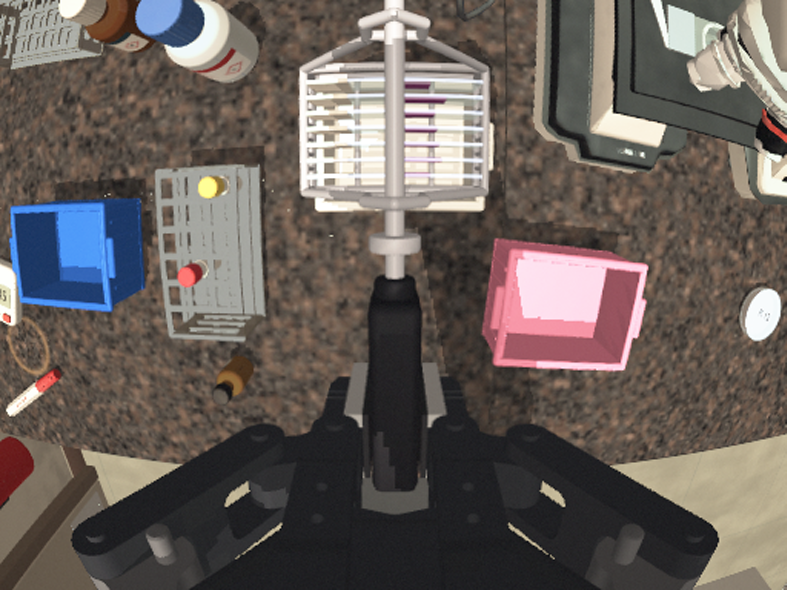

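```bash
python3 -m inch '[[[-0.02,0.05,0.15],[0,-0.0016,-0.003]],[[0,0,0.2],[0,0,0]],[[0,0,0.2],[0,0,0]],[[0,0,0.15],[0,0,0]],[[0,0,0],[0,0,0]]]';python3 go.py 0.554 -0.0139 0.238 0.4
```

```text
t: 17.55
ee_pos: [0.5508, -0.012, 0.2481]
tcp_rot: [-3.141, -0.017, 0.016]
contact_force: [-0.1, 0.3, -3.0]
gripper_width: 0.167
t 17.55 pos [ 0.5508 -0.012   0.2481] yaw 0.61 tiltz [-1.030e-02  9.000e-04 -9.999e-01] F [-0.07  0.31 -2.96] g 14.3
shift now-axes [0.044 0.026 0.134] shift goal-axes [0.043 0.026 0.135]
turn [-0.0006  0.0066  0.0023] q [ 0.38  0.3  -0.5   1.86  0.17  1.02 -1.75]
```

```bash
python3 -m inch '[[[0.03,0.025,0.06],[0,0.0066,0.002]],[[0,0,0.03],[0,0,0]],[[0,0,0],[0,0,0]],[[0,0,0],[0,0,0]]]';python3 go.py 0.554 -0.0139 0.238 0.4
```

```text
t: 18.05
ee_pos: [0.5545, -0.014, 0.2425]
tcp_rot: [-3.141, -0.011, -0.007]
contact_force: [0.3, -0.5, -2.4]
gripper_width: 0.167
t 18.05 pos [ 0.5545 -0.014   0.2425] yaw 0.4 tiltz [ 4.3e-03  8.0e-04 -1.0e+00] F [ 0.33 -0.54 -2.39] g 14.3
shift now-axes [-0.007 -0.001  0.06 ] shift goal-axes [-0.006 -0.001  0.06 ]
turn [-0.0005 -0.0027 -0.    ] q [ 0.38  0.31 -0.5   1.87  0.18  1.   -1.76]
```

```bash
python3 -m inch '[[[-0.005,0,0.05],[0,-0.0027,0]],[[0,0,0],[0,0,0]],[[0,0,0],[0,0,0]],[[0,0,0],[0,0,0]],[[0,0,0],[0,0,0]]]';python3 go.py 0.554 -0.0139 0.238 0.4;python3 snap.py w16 160 0 360 150
python3 - <<'E'
from h import *
from bench import vision
im=vision.read_camera("top");cv2.imwrite("pics/t16r.png",im);cv2.imwrite("pics/t16.png",cv2.resize(im[90:270,120:320],None,fx=3.2,fy=3.2,interpolation=cv2.INTER_CUBIC))
im=vision.read_camera("scene");cv2.imwrite("pics/s16r.png",im);cv2.imwrite("pics/s16.png",cv2.resize(im[150:300,130:330],None,fx=3.9,fy=3.9,interpolation=cv2.INTER_CUBIC))
E
```

```text
t: 18.68
ee_pos: [0.5544, -0.0139, 0.239]
tcp_rot: [-3.141, -0.011, -0.001]
contact_force: [0.4, -0.0, -1.9]
gripper_width: 0.173
t 18.68 pos [ 0.5544 -0.0139  0.239 ] yaw 0.4 tiltz [ 7.e-04  7.e-04 -1.e+00] F [ 0.39 -0.04 -1.87] g 14.8
shift now-axes [-0.005  0.     0.013] shift goal-axes [-0.005  0.     0.013]
turn [-0.0004 -0.0005  0.    ] q [ 0.38  0.32 -0.5   1.87  0.18  1.   -1.76]
scale 3.933333333333333
```

View pics/w16z.png

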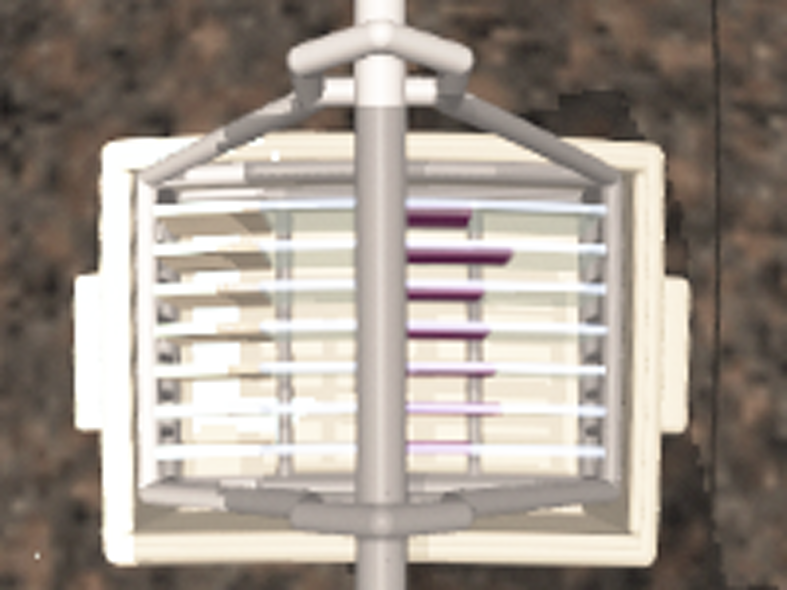

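View pics/s16.png

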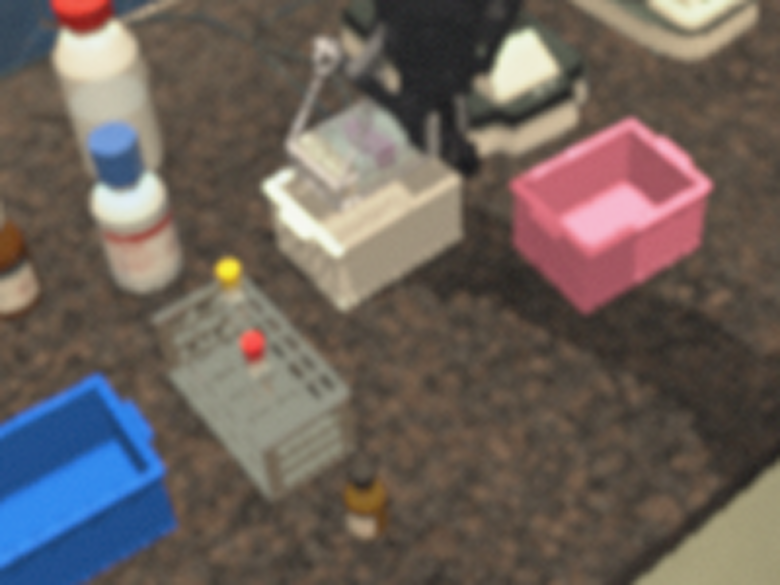

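View pics/t16.png

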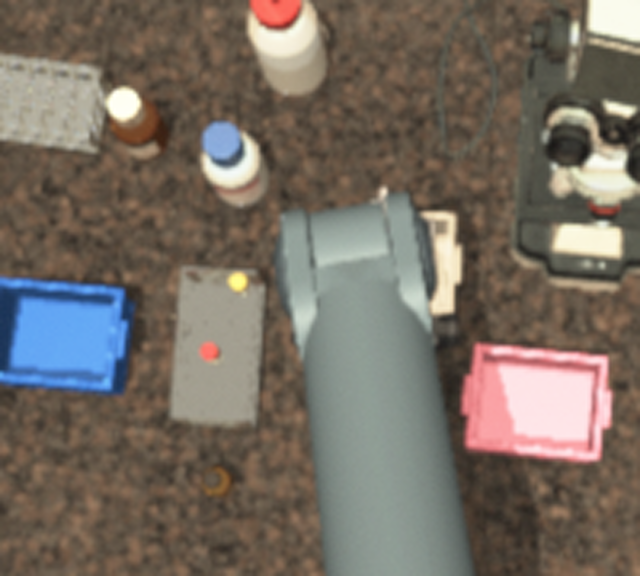

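Run:
```python
from h import *
import pickle
p=pickle.load(open("pics/w16.pkl","rb"));s=3.93333
f=lambda X,Y:(160+(X+.5)/s-.5,(Y+.5)/s-.5)
def Q(A,z):
    D=np.array([plane(*fray(p,f(*a)),z)[0] for a in A]);n=[np.linalg.norm(D[i]-D[i-1]).round(4) for i in range(4)]
    e=D[1]-D[0];g=D[2]-D[3];print(D.mean(0).round(4),n,[90+np.degrees(np.arctan2(v[1],v[0])).round(2) for v in(e,g)])
Q(((103,138),(664,140),(657,565),(105,565)),.066)
for z in(.1,.106,.112):Q(((148,182),(615,182),(612,495),(147,495)),z)
sp=__import__("bench").vision.camera_params("scene")
c=np.array([.646,-.012]);
for z in (.066,.076,.081,.086): 
    pr=proj(sp,[[.616,.028,z],[.676,.028,z],[.616,-.052,z]]); print(z,((pr-[130,150])*3.9).round(0).tolist())
```

```text
[ 0.6466 -0.0126  0.066 ] [np.float64(0.0921), np.float64(0.1168), np.float64(0.0917), np.float64(0.1174)] [np.float64(0.14000000000000057), np.float64(0.3499999999999943)]
[ 0.6461 -0.0123  0.1   ] [np.float64(0.0575), np.float64(0.083), np.float64(0.0575), np.float64(0.0838)] [np.float64(0.3299999999999983), np.float64(0.3400000000000034)]
[ 0.6456 -0.0123  0.106 ] [np.float64(0.0559), np.float64(0.0807), np.float64(0.0559), np.float64(0.0814)] [np.float64(0.3299999999999983), np.float64(0.3400000000000034)]
[ 0.6451 -0.0123  0.112 ] [np.float64(0.0542), np.float64(0.0783), np.float64(0.0542), np.float64(0.079)] [np.float64(0.3299999999999983), np.float64(0.3400000000000034)]
0.066 [[339.0, 226.0], [290.0, 181.0], [427.0, 174.0]]
0.076 [[338.0, 216.0], [289.0, 171.0], [426.0, 164.0]]
0.081 [[337.0, 211.0], [288.0, 166.0], [426.0, 159.0]]
0.086 [[337.0, 206.0], [287.0, 161.0], [426.0, 154.0]]
```

```bash
python3 -m inch '[[[0,0,0],[0,0,0]],[[0,0,0],[0,0,0]],[[0,0,0],[0,0,0]],[[0,0,0],[0,0,0]],[[0,0,0],[0,0,0]]]'
python3 - <<'E'
from h import *
from bench import vision,monitor
a=[vision.read_camera("wrist") for _ in range(8)]
for b in a[1:]+[cv2.imread("pics/w16.png")]: print(cv2.phaseCorrelate(cv2.cvtColor(a[0],6)[30:130,190:320].astype(np.float32),cv2.cvtColor(b,6)[30:130,190:320].astype(np.float32)), np.abs(a[0].astype(int)-b)[0:140,180:330].mean().round(2))
E
python3 go.py 0.554 -0.0139 0.238 0.4
```

```text
t: 19.45
ee_pos: [0.5544, -0.0139, 0.239]
tcp_rot: [-3.141, -0.011, -0.001]
contact_force: [0.2, -0.1, -3.2]
gripper_width: 0.169
((0.4989541685242216, -0.0046796216132349855), 0.9953900607073749) 0.97
((0.5073209842810655, -0.005460685800990461), 0.9950044530232748) 0.91
((0.49883903979423394, -0.0032252645484049935), 0.9997709291246202) 0.93
((0.49351453680667134, 0.011899805447569634), 0.9934024227283619) 1.0
((0.47712766485842906, 0.01646870112629273), 0.9930505927756981) 1.0
((0.5048389746710882, 0.004201701819170012), 0.9910521093297888) 1.06
((0.49111372555216803, 0.011341703450710838), 0.9949261638500072) 0.99
((0.5016637319046566, 0.008230212928914682), 0.9926917275322809) 1.09
t 19.85 pos [ 0.5544 -0.0139  0.239 ] yaw 0.4 tiltz [ 8.e-04  7.e-04 -1.e+00] F [-0.01  0.71 -2.48] g 14.9
shift now-axes [-0.005 -0.     0.014] shift goal-axes [-0.005 -0.     0.014]
turn [-0.0004 -0.0005 -0.    ] q [ 0.38  0.32 -0.5   1.87  0.18  1.   -1.76]
```

The eight frames and the one from a second earlier agree to within 0.03 px, so the carrier is not moving. I'm handing the job in.

```bash
python3 -c "
from bench import job
print(job.job_done())"
```

```text
the job is handed in; nothing more can be done
None
```

I took the rod by its grip, passed it through both eyes, lifted the carrier out of the blue dish and carried it over the rack to the white dish. I handed it in still held there at about 19.9 s; no verdict was reported.

- **Position (last wrist picture):** the carrier's centre is within about 1 mm of the white dish's centre, and its yaw is within about 0.2° of the dish's.
- **Height and tilt:** the underside is about 16 mm above the rim. That comes from the tool pose and the grasp geometry. It agrees with the carrier's apparent size, but I did not measure it independently. The tool is vertical to within 0.1°.
- **Stillness:** repeated frames up to a second apart agreed to within 0.03 px, so the carrier was not swinging.
- **Bystanders:** in the last pictures the rack, oil bottle, alcohol and amber bottle stood upright with no visible shift. I did not measure their positions. The petri dishes were outside those last close-ups, and nothing passed over them after the rod was picked up.
- **Disagreements:**
  - An early reading put the rod 2 mm off the tool axis because the arm was still settling. I re-measured it at 0.6 mm before inserting.
  - The first overhead picture gave the white dish's yaw as 1.4°, while the wrist views gave 0.1–0.5°. I used 0.4°.
  - The gripper read 14–15 mm closed on the 16 mm grip throughout, but the hold was steady.

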